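Load the filter slide of a fluorescence lamp

TASK

Load the lamp's filter slide: flip the yellow guard flap open, then with the release pin hold the recessed red button down while you push the slide out, all the way to its stop. Lay every filter from the mat flat in a pocket of its own, any order, then push the slide fully home until it locks and flip the flap shut again. Put the release pin back upright in its stand, and leave the beaker and the jars where they are.

Things in the scene. Friction and masses are not known exactly. Their poses are not given: they have to be found in the camera images.
- lamp_unit: Fixed white and blue lamp unit. Origin on the bench below the button recess of the slide when home; z up, y along the slide towards the housing, x from the flap's free end to its hinge. In mm: housing x -85..85, y 57..262, 120 high, with the slide's tunnel (x -24..24, 55..94 high); shelf x -30..75, y -50..57, 55 high; hinge posts at x 58, y +-18, 101 high. The slide comes out along -y.
- slot_lip_edge (a point): Middle of the lower edge of the sloping steel lip over the slot where the slide enters the housing, 82 mm above the bench. The lip spans x -20..20, y 33..60, 82..99 mm high in lamp_unit. The slide's spring tooth locks behind it. Loaded filters (top 77 mm above the bench) pass under it.
- filter_slide (a joint): How far the slide is out, m: 0 = home, 0.215 = out at its stop. A bar 40 mm wide (x); its black tail stands outside the slot. Friction 1.5 N. When home it is locked (1 mm play): it comes out only while the button is held at least 6 mm down for the first 30 mm; then the button may come up. Pushed back in (up to 12 N), its tooth rides under the lip by itself and snaps in at home.
- release_button (a joint): Red release button in a round recess in the slide's tail; it travels with the slide. Value = how far it is pressed, m: 0 = up, 0.009 = bottom. Spring: 1.5 N at the top and 0.35 N more per mm. Its lock is free from 0.006 on.
- well_mouth (a point): Centre of the mouth of the button's recess, on the top face of the slide's black tail, 80 mm above the bench. The recess is round, 13 mm across; the button's top, when up, lies 8 mm below the mouth. Axes as lamp_unit.
- slide_end (a point): Centre of the outer end face (towards -y of lamp_unit) of the slide's tail: 40 mm wide, 60 to 80 mm above the bench, 22 mm from the recess's axis. Pushing here sends the slide in. When the slide is out there is nothing under this end; when home, the 55 mm high shelf.
- guard_flap (a joint): Yellow guard flap over the recess, angle in rad: 0 = shut, 1.9 = open stop (leaning back past upright). Over-centre spring: below about 1.0 it springs shut, beyond about 1.1 it springs open; about 1 N at the free end moves it off either stop. A strip 24 mm wide, 5 mm thick, 126 mm long from the hinge.
- flap_hinge (a point): Middle of the flap's hinge axis, which runs along y of lamp_unit; 94 mm above the bench, at x = +58 mm of lamp_unit. At angle q the flap's free end points along (-cos q) x + (sin q) z of lamp_unit. A small spring strut sits beside it at y 22..33 mm, x 50..80 mm, no higher than the posts.
- flap_ear (a point): Middle of the flap's ribbed free end, 108 mm from the hinge, 18 mm short of the tip. Shut, it hangs 20 mm in front of the shelf's front edge, so fingers fit down on both sides of the 24 mm width.
- release_pin: Release pin: steel pin 6 mm in diameter, 45 mm long, below a flange 24 mm across and 5 mm thick; above it a blue square handle 16 x 16 mm, 60 mm long; 60 g. Origin at the centre of the flange's underside; z up the handle (top at +65 mm), pin tip at -45 mm; x and y square to the handle's flats.
- pin_stand: Fixed dark wooden block 50 x 50 x 50 mm with an 11 mm hole, 48 mm deep, in the middle of its top; the release pin stands in it with its flange on the top face. Origin at the centre of the block's underside.
- lens_mat: Fixed dark teal mat, 200 x 200 mm, under 1 mm thick, flat on the bench, where the filters lie. Origin at its centre.
- beaker: Glass beaker, 66 mm in diameter, 85 mm high, loose; origin under its centre. Not part of the job.
- jar_a: Grey jar with a yellow cap, 52 mm in diameter, 65 mm high, loose; origin under its centre. Not part of the job.
- jar_b: A second such jar. Not part of the job.
- pocket1 (a point): Centre of the floor of the slide's pocket 1 of four (next to the tail; 96 mm from the recess's axis). Floor 68 mm above the bench, 36 mm across, edged by 6 mm high ribs towards the neighbours (42 mm apart), open to both long sides (x) for fingers. Reachable only with the slide out: the innermost is then 50 mm from the housing and 10 mm clear of the lip.
- pocket2 (a point): Centre of the floor of the slide's pocket 2 of four (second; 138 mm from the recess's axis). Floor 68 mm above the bench, 36 mm across, edged by 6 mm high ribs towards the neighbours (42 mm apart), open to both long sides (x) for fingers. Reachable only with the slide out: the innermost is then 50 mm from the housing and 10 mm clear of the lip.
- pocket3 (a point): Centre of the floor of the slide's pocket 3 of four (third; 180 mm from the recess's axis). Floor 68 mm above the bench, 36 mm across, edged by 6 mm high ribs towards the neighbours (42 mm apart), open to both long sides (x) for fingers. Reachable only with the slide out: the innermost is then 50 mm from the housing and 10 mm clear of the lip.
- pocket4 (a point): Centre of the floor of the slide's pocket 4 of four (innermost; 222 mm from the recess's axis). Floor 68 mm above the bench, 36 mm across, edged by 6 mm high ribs towards the neighbours (42 mm apart), open to both long sides (x) for fingers. Reachable only with the slide out: the innermost is then 50 mm from the housing and 10 mm clear of the lip.
- filter1: Round filter, blue glass in a black ring mount, 32 mm in diameter, 9 mm thick, 30 g, loose, lying flat; origin at the centre of its underside. May be absent.
- filter2: Round filter, green glass in a black ring mount, 32 mm in diameter, 9 mm thick, 30 g, loose, lying flat; origin at the centre of its underside. May be absent.
- filter3: Round filter, amber glass in a black ring mount, 32 mm in diameter, 9 mm thick, 30 g, loose, lying flat; origin at the centre of its underside. May be absent.
- filter4: Round filter, red glass in a black ring mount, 32 mm in diameter, 9 mm thick, 30 g, loose, lying flat; origin at the centre of its underside. May be absent.
Not all that is in view belongs to the job. Leave any pink look-alike of the filter1 alone.

How it is judged:
By the outcome, as a careful person would: the job done as asked, in the order asked, and still so for the second after the job is handed in, with the robot touching nothing.
Of filter1, filter2, filter3, filter4 only 2 to 4 are there at a start; the rules pass over those that are not, and their reading is None.
At some moment in a run one of filter1, filter2, filter3, filter4 may be knocked a few centimetres aside while the robot is not near it.
It also fails if it takes over 210 s, if anything falls off the work surface, if the arm or the gripper's body presses on something with over 40 N, if the wrist force passes 120 N, or if a joint passes its speed limit or range.

ROBOT

A 6-joint arm with a two-finger parallel gripper is mounted at the origin on the work surface. World frame = base frame: x ahead of the robot, y to its left, z up, the work surface at z = 0. Lengths are in m, angles in degrees, forces in N, time in s.
With the tool pointing down it reaches from about 0.325 to 0.775 m from the base axis. Payload 5.5 kg.
Tool frame: the origin (TCP) lies where the fingers leave the gripper's body, on its centre line; the fingertips stand 80 mm ahead of it and the grasp point (between the pads) lies 61 mm ahead of it; z points along the fingers, y is the line along which they close (so a half turn about z gives the same grasp; the last joint's range is limited). The gripper opens to 88 mm and grips with 3 to 60 N. Pads are 20 mm wide; open, the fingers measure 115 mm over their backs; the gripper's body (75 mm by 178 mm) begins 61 mm behind the grasp point.
Start: joints at [72.439, 5.22, 70.514, -0, 104.267, -3.249], TCP at [0.148, 0.581, 0.303] pointing down, gripper open.
Joint ranges: [-164.24, 164.24], [-49.07, 125.15], [9.68, 141.18], [-86.29, 266.29], [3.28, 154.24], [-151.56, 151.56]. Speed limits (degrees/s): [147.25, 147.25, 172.46, 180, 180, 180].

INTERFACE

Orientations are given as a 3x3 rotation matrix whose columns are the frame's x, y, z axes.
In Python, from workcell import r gives the robot as it stands.
- The arm moves only by the tool jog_arm, never from a script. Its arguments are lists of equal length, an entry for each row: "slide": the shift along the tool's x, y, z in mm, a list of three; "angular": the turn, a rotation vector about the tool's x, y, z in degrees, a list of three; "gripper": the closure, from 0 (fully open) to 1 (shut). In form: {"slide": [[x, y, z], ...], "angular": [[rx, ry, rz], ...], "gripper": [gripper, ...]}. A call has 1 to 20 rows; each row is the pose to reach, as a shift and turn from the pose commanded when the call began, along the tool's axes at that moment; what a row does not reach only later rows make up. A row lasts 1/12 s, in which the tool goes at most 41.7 mm and 7.16 degrees, less where a joint would pass 70% of its speed; a pose out of reach is approached as far as the arm can. A call with a gripper value outside its range is refused whole. The fingers move at their own pace and stop on an object; "squeeze" is the grip in N (left out, the last holds). Time passes only in rows, so rows that repeat a pose let the fingers close. It gives the time, the measured TCP pose, the force, the opening and the grip force at its end, in the units of the state.
- r.get_obs(): the state, without advancing time (a new reading comes with each control period).
- r.camera(name): name is "scene" or "top" or "wrist"; returns the picture (400x640x3 uint8, blue, green, red); there is no depth.
- r.calibration(name): a dict with "fov_y" (degrees; the focal length in pixels is half the picture's height over the tangent of half this angle, whatever the lens; pixels are square), "cx", "cy" (the principal point, pixels), "extrinsics" (4x4, takes a point from world to camera coordinates). Camera axes: x right, y up, looking along -z (the intrinsics and any distortion apply to the point x, -y, -z); pixel columns grow to the right and rows downward; lengths in m; the calibration is good to about 2 mm. A picture is of the moment at which its call begins: read the wrist's pose just before it. calibration takes no time and is no camera call; for the wrist camera it gives the pose at the moment of the call.
- r.close_job(): hands the job in; it is judged then, once.
The state is a dict: "t": time; "qpos": joint angles; "qvel": joint speeds; "tau": joint torques, N m; "eef_pos": TCP position; "orientation": TCP orientation; "contact_force": force on the tool from outside, world axes, zero at the start; "torque": the same for the moment, N m; "gripper_width": finger opening in m; "finger_force": force on a finger pad.
Only numpy, scipy, OpenCV 4.12 (cv2) and the standard library are available. Lean on these libraries where they do the work, as an engineer would, in place of code of your own. Each camera call takes 0.05 s, during which the arm holds its last target. There are 200 camera calls.

## Working session

There is one attempt and no reset: what is moved stays moved. The work goes in short steps, Python scripts to look and compute and a tool call to move; the robot and the scene stay as the last step left them, time stands still between calls to the robot, and variables do not carry over. Pictures are saved under pics/ and viewed, at most 14 in all, crops included, and the job is handed in when it is done.

Besides the shell and the picture viewer there is one more tool, called after "Emit:" as a command line: name --argument value ..., lists and objects as JSON in quotes. jog_arm: Moves the arm, as the interface text tells. Its arguments: {"type":"object","properties":{"slide":{"type":"array"},"angular":{"type":"array"},"gripper":{"type":"array"},"squeeze":{"type":"number"}},"required":["slide","angular","gripper"]}

```bash
mkdir -p pics; ls; python3 - <<'E'
from workcell import r
import cv2,numpy as np
np.set_printoptions(precision=4,suppress=True)
for n in ("top","scene"):
    cv2.imwrite(f"pics/{n}0.png",r.camera(n)); c=r.calibration(n); print(n,c)
o=r.get_obs(); print(o["t"],o["eef_pos"],o["orientation"])
print(r.calibration("wrist"))
E
```

```text
pics
top {'fov_y': 49.941154246655785, 'cx': 315.68484202462014, 'cy': 192.48398141807047, 'extrinsics': array([[ 0.0195, -0.9998, -0.0066, -0.0319],
       [ 0.9917,  0.0185,  0.1275, -0.5788],
       [-0.1274, -0.009 ,  0.9918, -1.3396],
       [ 0.    ,  0.    ,  0.    ,  1.    ]])}
scene {'fov_y': 48.594321092512956, 'cx': 308.073263431615, 'cy': 191.15034814871058, 'extrinsics': array([[ 0.6291,  0.7772,  0.0168, -0.365 ],
       [-0.549 ,  0.4289,  0.7174,  0.2726],
       [ 0.5503, -0.4605,  0.6965, -1.4423],
       [ 0.    ,  0.    ,  0.    ,  1.    ]])}
0.1 [0.1483 0.5813 0.3016] [[-0.969   0.2472 -0.0005]
 [ 0.2472  0.969  -0.0016]
 [ 0.0001 -0.0017 -1.    ]]
{'fov_y': 65.60159040483398, 'cx': 319.5216368088986, 'cy': 202.95427899493998, 'extrinsics': array([[ 0.2465,  0.9691, -0.0015, -0.5983],
       [-0.9378,  0.2381, -0.2526,  0.0316],
       [-0.2444,  0.0637,  0.9676, -0.3898],
       [ 0.    ,  0.    ,  0.    ,  1.    ]])}
```

View pics/top0.png

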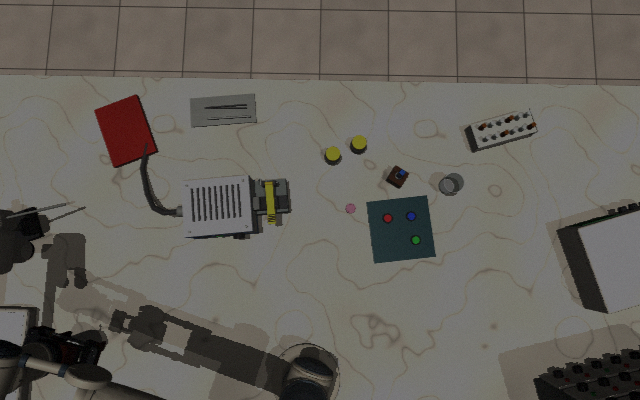

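View pics/scene0.png

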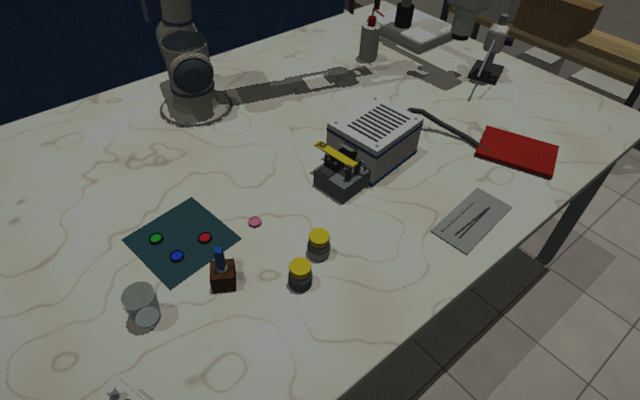

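Top view: the lamp is at (185–290, 178–238) with its yellow flap at x≈270. The stand and pin are at (398,176). Red filter (388,218), blue (411,216) and green (416,240) are on the mat. The pink disc at (350,208) is off the mat, so it is the look-alike and stays. No amber filter is visible.

```bash
cat > h.py <<'E'
from workcell import r
import cv2,numpy as np
from scipy.spatial.transform import Rotation as R
np.set_printoptions(precision=4,suppress=True)
def cal(n):
    c=r.calibration(n); f=200/np.tan(np.radians(c["fov_y"]/2)); return f,c["cx"],c["cy"],c["extrinsics"]
def p2w(c,u,v,z):
    f,cx,cy,E=c; d=E[:3,:3].T@np.array([(u-cx)/f,-(v-cy)/f,-1]); o=-E[:3,:3].T@E[:3,3]
    return (o+d*(z-o[2])/d[2])
def w2p(c,p):
    f,cx,cy,E=c; q=E[:3,:3]@np.asarray(p)+E[:3,3]; return np.array([cx+f*q[0]/-q[2],cy-f*q[1]/-q[2]])
def yawR(deg):  # tool down, tool y axis at heading deg
    a=np.radians(deg); y=np.array([np.cos(a),np.sin(a),0]); z=np.array([0,0,-1.]); return np.column_stack([np.cross(y,z),y,z])
def go(p,deg=None):   # shift (mm) and turn (deg) from here to TCP p, tool y heading deg (mod 180)
    o=r.get_obs(); M=np.array(o["orientation"]); s=M.T@(np.asarray(p)-o["eef_pos"])*1000
    a=np.zeros(3)
    if deg is not None:
        a=min((R.from_matrix(M.T@yawR(deg+k)).as_rotvec(degrees=True) for k in(0,180)),key=np.linalg.norm)
    print("t",round(o["t"],2),"slide",s.round(1),"ang",a.round(2),"rows",max(np.linalg.norm(s)/41.7,np.linalg.norm(a)/7.16).round(1))
def blobs(img,lo,hi,amin=20):
    m=cv2.inRange(cv2.cvtColor(img,cv2.COLOR_BGR2HSV),np.array(lo),np.array(hi)); n,_,s,ce=cv2.connectedComponentsWithStats(m)
    return [(ce[i].round(1),s[i].tolist()) for i in range(1,n) if s[i,4]>=amin]
E
python3 - <<'E'
from h import *
im=cv2.imread("pics/top0.png"); c=cal("top")
for nm,(u,v),z in [("red",(388,218),.009),("blue",(411,216),.009),("green",(416,240),.009),("pink",(350,208),.009),("stand",(398,176),.05),("flapfree",(273,222),.094),("flaphinge",(269,182),.094),("matc",(401,229),0),("house",(217,207),.12)]: print(nm,p2w(c,u,v,z))
E=cal("wrist")[3]; o=r.get_obs(); M=np.array(o["orientation"]); print("cam in tool",M.T@(-E[:3,:3].T@E[:3,3]-o["eef_pos"]),"axes",(E[:3,:3]@M).T)
cv2.imwrite("pics/c1.png",np.vstack([cv2.resize(im[160:260,170:330],(800,500),interpolation=cv2.INTER_CUBIC)]))
go([.5,.13,.4],90); go([.48,.13,.4],0)
E
```

```text
red [ 0.5038 -0.2567  0.009 ]
blue [ 0.5117 -0.3312  0.009 ]
green [ 0.4347 -0.3466  0.009 ]
pink [ 0.534  -0.1333  0.009 ]
stand [ 0.6354 -0.2822  0.05  ]
flapfree [0.4789 0.1068 0.094 ]
flaphinge [0.6018 0.1231 0.094 ]
matc [ 0.4695 -0.3003  0.    ]
house [0.5192 0.2736 0.12  ]
cam in tool [ 0.0683 -0.0012 -0.0825] axes [[ 0.0007  0.9676  0.2527]
 [ 1.     -0.0007 -0.0003]
 [-0.0002  0.2527 -0.9676]]
t 0.1 slide [-452.3 -350.5  -97.8] ang [ -0.1   -0.02 -14.31] rows 13.9
t 0.1 slide [-433.  -355.4  -97.8] ang [-0.09  0.06 75.69] rows 13.6
```

```bash
python3 -c "
from h import *
go([.5,.08,.35],90)"
```

```text
t 0.1 slide [-464.7 -398.9  -47.7] ang [ -0.1   -0.02 -14.31] rows 14.7
```

Emit:
jog_arm --slide '[[-465,-399,-48],[-465,-399,-48],[-465,-399,-48],[-465,-399,-48],[-465,-399,-48],[-465,-399,-48],[-465,-399,-48],[-465,-399,-48],[-465,-399,-48],[-465,-399,-48],[-465,-399,-48],[-465,-399,-48],[-465,-399,-48],[-465,-399,-48],[-465,-399,-48],[-465,-399,-48],[-465,-399,-48],[-465,-399,-48],[-465,-399,-48]]' --angular '[[0,0,-14.3],[0,0,-14.3],[0,0,-14.3],[0,0,-14.3],[0,0,-14.3],[0,0,-14.3],[0,0,-14.3],[0,0,-14.3],[0,0,-14.3],[0,0,-14.3],[0,0,-14.3],[0,0,-14.3],[0,0,-14.3],[0,0,-14.3],[0,0,-14.3],[0,0,-14.3],[0,0,-14.3],[0,0,-14.3],[0,0,-14.3]]' --gripper '[0,0,0,0,0,0,0,0,0,0,0,0,0,0,0,0,0,0,0]'

```text
t: 1.68
eef_pos: [0.4997, 0.0808, 0.3505]
orientation: [[-1.0, -0.001, -0.0], [-0.001, 1.0, 0.0], [0.0, 0.0, -1.0]]
contact_force: [-0.5, -0.8, 0.3]
gripper_width: 0.0877
finger_force: 0.0
```

```bash
python3 - <<'E'
from h import *
o=r.get_obs(); print(o["t"],o["eef_pos"],o["contact_force"],o["gripper_width"]); print(o["orientation"])
c=cal("wrist"); im=r.camera("wrist"); cv2.imwrite("pics/w1.png",im); np.save("w1.npy",np.array(c,dtype=object),allow_pickle=True)
for z in (.094,): print([p2w(c,u,v,z) for u,v in ((0,0),(639,0),(0,399),(639,399))])
cv2.imwrite("pics/w1v.png",cv2.resize(im[:,:],(800,500),interpolation=cv2.INTER_CUBIC))
E
```

```text
1.6833 [0.4997 0.0808 0.3505] [-0.4948 -0.7942  0.3409] 0.08767900364682678
[[-1.     -0.0012 -0.0004]
 [-0.0012  1.      0.0003]
 [ 0.0004  0.0003 -1.    ]]
[array([ 0.3179, -0.2287,  0.094 ]), array([0.3166, 0.3877, 0.094 ]), array([ 0.7941, -0.3514,  0.094 ]), array([0.7928, 0.5125, 0.094 ])]
```

View pics/w1v.png

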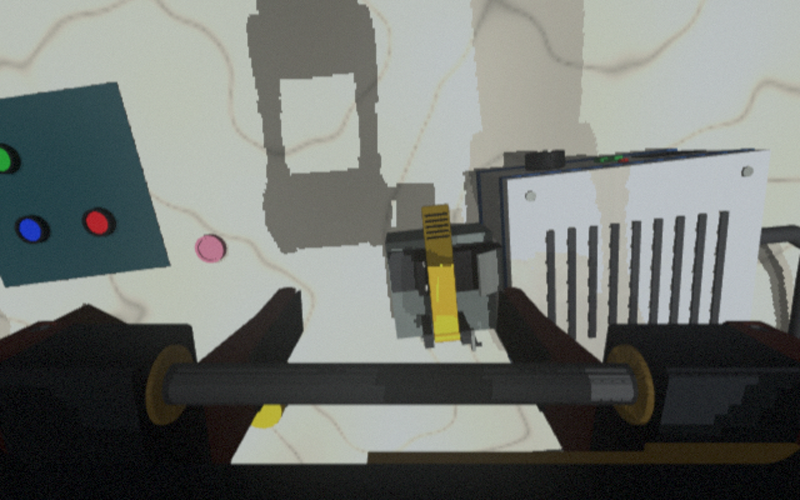

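Wrist view (×1.25): the shut flap runs from (435,206) to (446,340). The housing roof's left edge is at x≈505, and the filters are at (5,160), (32,230) and (98,222).

```bash
python3 - <<'E'
from h import *
im=cv2.imread("pics/w1.png"); c=np.load("w1.npy",allow_pickle=True)
hsv=cv2.cvtColor(im,cv2.COLOR_BGR2HSV)
m=cv2.inRange(hsv,(18,120,40),(35,255,255)); m[285:]=0
cs,_=cv2.findContours(m,cv2.RETR_EXTERNAL,cv2.CHAIN_APPROX_NONE); k=max(cs,key=cv2.contourArea)
W=np.array([p2w(c,*p[0],.0965)[:2] for p in k],np.float32)
def edge(sel):
    P=np.polyfit(W[sel,0],W[sel,1],1); return P
# centre line: mid y by x bins
xs=np.arange(W[:,0].min()+.006,W[:,0].max()-.006,.004); mid=[];wd=[]
for x in xs:
    y=W[abs(W[:,0]-x)<.003,1]; mid.append((y.min()+y.max())/2); wd.append(np.ptp(y))
print("x range",W[:,0].min(),W[:,0].max(),np.round(wd,4)); P=np.polyfit(xs,mid,1); print("centreline",P,np.degrees(np.arctan(P[0])))
# housing roof left edge at z .12: white mask
w=cv2.inRange(hsv,(0,0,130),(180,60,255)); rows=range(150,250,4); e=[]
for v in rows:
    u=np.where(w[v,385:450])[0]
    if len(u): e.append(p2w(c,385+u[0],v,.12)[:2])
e=np.array(e); print(e[:3],e[-3:]); Q=np.polyfit(e[:,0],e[:,1],1); print("house edge",Q,np.degrees(np.arctan(Q[0])))
cv2.imwrite("pics/c2.png",cv2.resize(im[140:290,290:490],(800,600),interpolation=cv2.INTER_CUBIC))
E
```

```text
x range 0.47512826 0.6050611 [0.023  0.022  0.0232 0.0222 0.0233 0.0234 0.0234 0.0235 0.0236 0.0237
 0.0226 0.0238 0.0238 0.025  0.024  0.0252 0.0253 0.0242 0.0243 0.0243
 0.0232 0.0245 0.0234 0.0246 0.0247 0.0236 0.0236 0.0249 0.0238 0.0239]
centreline [0.1199 0.0528] 6.836058198139734
[[0.458  0.166 ]
 [0.4619 0.1663]
 [0.4659 0.1666]] [[0.5515 0.1911]
 [0.5561 0.1958]
 [0.5607 0.1994]]
house edge [0.2525 0.0464] 14.169617275096973
```

View pics/c2.png

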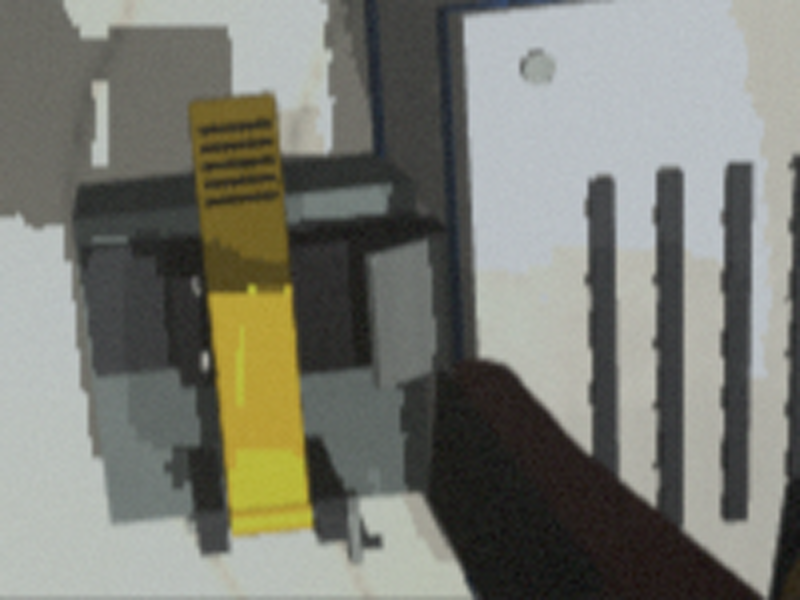

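The crop shows the flap strip clearly: ribbed end at the top, hinge posts at the bottom, spring strut at (355,525). I'll refine yaw and origin against the housing roof.

```bash
python3 - <<'E'
from h import *
im=cv2.imread("pics/w1.png"); c=np.load("w1.npy",allow_pickle=True)
g=cv2.GaussianBlur(cv2.cvtColor(im,cv2.COLOR_BGR2GRAY),(3,3),0).astype(int)
fe=[]
for u in range(420,600,4):
    col=g[110:160,u]; d=np.diff(col); fe.append(p2w(c,u,110+np.argmax(d)+.5,.12)[:2])
le=[]
for v in range(150,226,3):
    d=np.diff(g[v,395:420]); le.append(p2w(c,395+np.argmax(d)+.5,v,.12)[:2])
from numpy import polyfit
fe=np.array(fe);le=np.array(le)
def rob(x,y):
    k=np.ones(len(x),bool)
    for _ in range(4):
        P=polyfit(x[k],y[k],1); res=abs(y-np.polyval(P,x)); k=res<max(.0015,1.5*np.median(res))
    return P,k.sum()
F,nf=rob(fe[:,1],fe[:,0]); L,nl=rob(le[:,0],le[:,1])
print("front yaw",-np.degrees(np.arctan(F[0])),nf,"left yaw",np.degrees(np.arctan(L[0])),nl)
# corner: x=F0*y+F1, y=L0*x+L1
x=(F[0]*L[1]+F[1])/(1-F[0]*L[0]); y=L[0]*x+L[1]; print("corner",x,y)
for a in (6.1,6.5,6.84):
    t=np.radians(a); ex=np.array([np.cos(t),np.sin(t)]); ey=np.array([-np.sin(t),np.cos(t)])
    T=np.array([.4751,.1199*.4751+.0528]); print(a,"O flap",T+.068*ex,"O corner",np.array([x,y])+.085*ex-.057*ey)
# colour filters
for n,lo,hi in (("blue",(105,150,40),(130,255,255)),("green",(45,120,40),(80,255,255)),("red",(0,150,60),(8,255,255)),("red2",(172,150,60),(180,255,255))):
    print(n,[(b[0],b[1][4],p2w(c,*b[0],.008)) for b in blobs(im,lo,hi,60) if b[0][0]<140])
E
```

```text
front yaw 6.686035194656703 45 left yaw 6.6334894455774736 26
corner 0.451445041748909 0.16480602082910345
6.1 O flap [0.5427 0.117 ] O corner [0.542  0.1172]
6.5 O flap [0.5427 0.1175] O corner [0.5424 0.1178]
6.84 O flap [0.5426 0.1179] O corner [0.5426 0.1183]
blue [(array([ 23.4, 183.4]), 267, array([ 0.5146, -0.3324,  0.008 ]))]
green [(array([  3.3, 128.1]), 140, array([ 0.4398, -0.3413,  0.008 ]))]
red []
red2 [(array([ 77.3, 177.7]), 244, array([ 0.5064, -0.2558,  0.008 ]))]
```

```bash
cat >> h.py <<'E'
YAW=6.7; O=np.array([.5426,.1178,0])
def lp(x,y,z): return O+R.from_euler("z",YAW,degrees=True).apply(np.array([x,y,z])/1000)
E
python3 -c "
from h import *
go(lp(-50,0,220),90+YAW);go(lp(-50,0,155),90+YAW)"
```

```text
t 1.73 slide [  6.7  31.  130.7] ang [ 0.02  0.   -6.6 ] rows 3.2
t 1.73 slide [  6.7  31.  195.7] ang [ 0.02  0.   -6.6 ] rows 4.8
```

Emit:
jog_arm --slide '[[7,31,40],[7,31,80],[7,31,115],[7,31,130],[7,31,140],[7,31,150],[7,31,160],[7,31,170],[7,31,180],[7,31,190],[7,31,196],[7,31,196],[7,31,196],[7,31,196],[7,31,196],[7,31,196],[7,31,196]]' --angular '[[0,0,-6.6],[0,0,-6.6],[0,0,-6.6],[0,0,-6.6],[0,0,-6.6],[0,0,-6.6],[0,0,-6.6],[0,0,-6.6],[0,0,-6.6],[0,0,-6.6],[0,0,-6.6],[0,0,-6.6],[0,0,-6.6],[0,0,-6.6],[0,0,-6.6],[0,0,-6.6],[0,0,-6.6]]' --gripper '[0.45,0.45,0.45,0.45,0.45,0.45,0.45,0.45,0.45,0.45,0.45,0.45,0.8,0.8,0.8,0.8,0.8]' --squeeze 8

```text
t: 3.15
eef_pos: [0.4933, 0.1126, 0.1553]
orientation: [[-0.993, -0.116, 0.001], [-0.116, 0.993, 0.005], [-0.001, 0.004, -1.0]]
contact_force: [-0.7, 7.4, 0.5]
gripper_width: 0.0238
finger_force: 8.0
```

Emit:
jog_arm --slide '[[-0.5,0,-10.8],[-2.2,0,-21.5],[-4.8,0,-31.9],[-8.5,0,-42.1],[-13.2,0,-51.8],[-18.9,0,-61],[-25.4,0,-69.6],[-32.8,0,-77.5],[-40.9,0,-84.6],[-49.6,0,-90.9],[-59,0,-96.2],[-69,0,-100.7],[-79,0,-104.1],[-89.6,0,-106.4],[-89.6,0,-106.4],[-89.6,0,-106.4],[-89.6,0,-106.4],[-89.6,0,-106.4],[-89.6,0,-140],[-60,0,-170]]' --angular '[[0,0,0],[0,0,0],[0,0,0],[0,0,0],[0,0,0],[0,0,0],[0,0,0],[0,0,0],[0,0,0],[0,0,0],[0,0,0],[0,0,0],[0,0,0],[0,0,0],[0,0,0],[0,0,0],[0,0,0],[0,0,0],[0,0,0],[0,0,0]]' --gripper '[0.8,0.8,0.8,0.8,0.8,0.8,0.8,0.8,0.8,0.8,0.8,0.8,0.8,0.8,0.4,0.4,0.4,0.4,0.4,0.4]'

```text
t: 4.82
eef_pos: [0.5545, 0.1174, 0.3195]
orientation: [[-0.993, -0.114, -0.009], [-0.114, 0.994, -0.002], [0.009, -0.001, -1.0]]
contact_force: [1.2, -0.4, 0.4]
gripper_width: 0.0527
finger_force: 0.0
```

```bash
python3 - <<'E'
from h import *
im=r.camera("scene"); cv2.imwrite("pics/s1.png",im)
cv2.imwrite("pics/s1v.png",np.hstack([cv2.resize(im[70:220,280:440],(400,375)),cv2.resize(im[215:315,190:300],(400,375))]))
go([.5,-.28,.35],90)
E
```

```text
t 4.87 slide [  95.6 -388.9  -19.2] ang [0.01 0.2  6.58] rows 9.6
```

View pics/s1v.png

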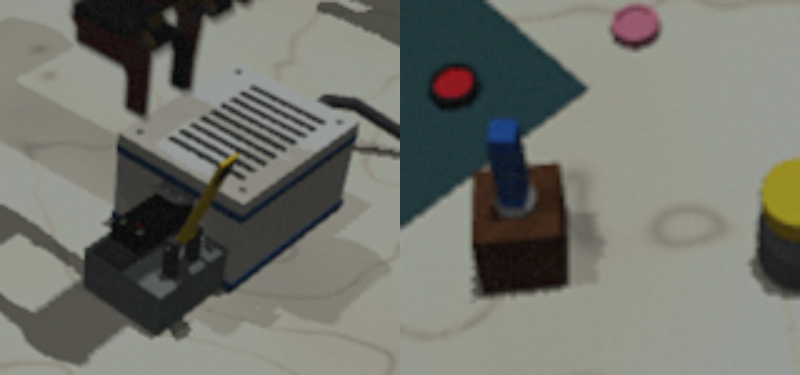

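Left: the flap is open and leaning back. Right: the pin stands upright in its stand. Next I'll look at the pin from above.

```bash
python3 -c "
from h import *
go([.57,-.28,.30],90)"
```

```text
t 4.87 slide [  26.3 -396.9   31. ] ang [0.01 0.2  6.58] rows 9.6
```

Emit:
jog_arm --slide '[[26,-397,31],[26,-397,31],[26,-397,31],[26,-397,31],[26,-397,31],[26,-397,31],[26,-397,31],[26,-397,31],[26,-397,31],[26,-397,31],[26,-397,31],[26,-397,31],[26,-397,31],[26,-397,31]]' --angular '[[0,0,6.6],[0,0,6.6],[0,0,6.6],[0,0,6.6],[0,0,6.6],[0,0,6.6],[0,0,6.6],[0,0,6.6],[0,0,6.6],[0,0,6.6],[0,0,6.6],[0,0,6.6],[0,0,6.6],[0,0,6.6]]' --gripper '[0.4,0.4,0.4,0.4,0.4,0.4,0.4,0.4,0.4,0.4,0.4,0.4,0.4,0.4]'

```text
t: 6.03
eef_pos: [0.5731, -0.2782, 0.294]
orientation: [[-1.0, -0.001, 0.001], [-0.001, 1.0, -0.0], [-0.001, -0.0, -1.0]]
contact_force: [0.2, 0.2, -0.2]
gripper_width: 0.0525
finger_force: 0.0
```

```bash
python3 - <<'E'
from h import *
o=r.get_obs(); print(o["eef_pos"])
c=cal("wrist"); im=r.camera("wrist"); cv2.imwrite("pics/w2.png",im); np.save("w2.npy",np.array(c,dtype=object),allow_pickle=True)
p=w2p(c,[.635,-.282,.1]).astype(int); print(p); u,v=p
cv2.imwrite("pics/w2v.png",cv2.resize(im[max(v-100,0):v+100,max(u-130,0):u+130],(780,600),interpolation=cv2.INTER_CUBIC)); print(max(v-100,0),max(u-130,0))
E
```

```text
[ 0.5731 -0.2782  0.294 ]
[316 261]
161 186
```

View pics/w2v.png

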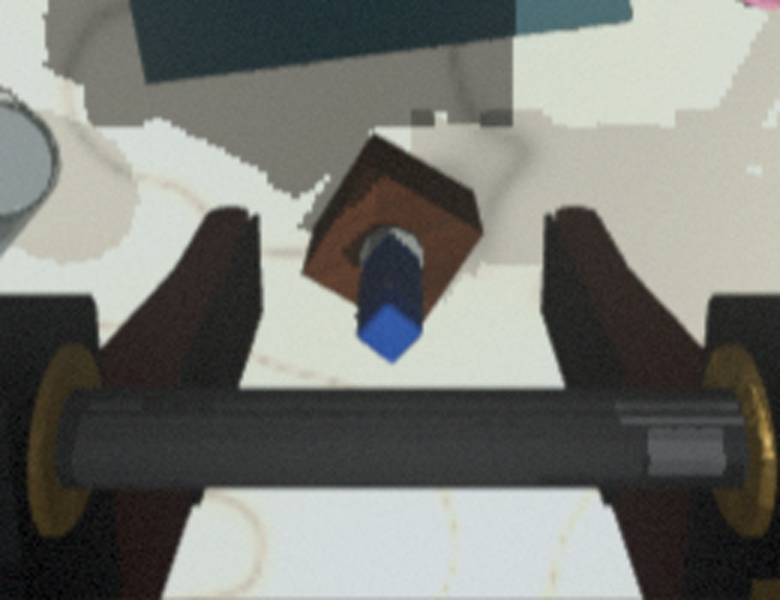

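The pin's bright blue top face is centred at crop (390,333), turned about 40–45°. The stand's top face lies below it. I'll fit that face at z=0.115.

```bash
python3 - <<'E'
from h import *
im=cv2.imread("pics/w2.png"); c=np.load("w2.npy",allow_pickle=True)
hsv=cv2.cvtColor(im,cv2.COLOR_BGR2HSV); print(hsv[161+333//3,186+390//3],hsv[161+270//3,186+390//3])
m=cv2.inRange(hsv,(100,120,120),(130,255,255)); cs,_=cv2.findContours(m,0,cv2.CHAIN_APPROX_NONE); k=max(cs,key=cv2.contourArea)
W=np.array([p2w(c,*p[0],.115)[:2]*1000 for p in k],np.float32); print(cv2.contourArea(k),cv2.minAreaRect(W))
# stand top: corners from crop at z=.05
S=np.array([p2w(c,186+a/3,161+b/3,.05) for a,b in ((302,272),(389,175),(482,233))]); print(S, (S[0]+S[2])/2)
x,y=cv2.minAreaRect(W)[0]
for d in (33,57,-33,48): go([x/1000,y/1000,.22],d)
E
```

```text
[110 171 163] [108  78  59]
344.0 ((511.76678466796875, -316.6746520996094), (17.160768508911133, 17.435203552246094), 72.07526397705078)
[[ 0.6472 -0.3165  0.05  ]
 [ 0.6086 -0.2835  0.05  ]
 [ 0.6313 -0.2488  0.05  ]] [ 0.6392 -0.2826  0.05  ]
t 6.08 slide [ 61.6 -38.5  74.1] ang [ 0.02  0.06 57.1 ] rows 8.0
t 6.08 slide [ 61.6 -38.5  74.1] ang [ 0.    0.06 33.1 ] rows 4.6
t 6.08 slide [ 61.6 -38.5  74.1] ang [ -0.04   0.05 -56.9 ] rows 7.9
t 6.08 slide [ 61.6 -38.5  74.1] ang [ 0.01  0.06 42.1 ] rows 5.9
```

```bash
python3 - <<'E'
from h import *
im=cv2.imread("pics/w2.png"); c=np.load("w2.npy",allow_pickle=True)
hsv=cv2.cvtColor(im,cv2.COLOR_BGR2HSV)
m=cv2.inRange(hsv,(100,100,110),(130,255,255)); m[:230]=0; cs,_=cv2.findContours(m,0,cv2.CHAIN_APPROX_NONE); k=max(cs,key=cv2.contourArea)
W=np.array([p2w(c,*p[0],.115)[:2]*1000 for p in k],np.float32); q=cv2.minAreaRect(W); print(cv2.contourArea(k),q)
S=np.array([p2w(c,186+a/3,161+b/3,.05)[:2] for a,b in ((302,272),(389,175),(482,233))]); print(np.degrees(np.arctan2(*(S[1]-S[0])[::-1])),np.degrees(np.arctan2(*(S[2]-S[1])[::-1])),np.linalg.norm(np.diff(S,axis=0),axis=1))
x,y=q[0]
for d in (q[2],q[2]+90): go([x/1000,y/1000,.22],d); go([x/1000,y/1000,.157],d)
E
```

```text
199.5 ((638.3023071289062, -283.12384033203125), (14.285114288330078, 14.536093711853027), 48.51328659057617)
139.46502286874872 56.88857104052697 [0.0507 0.0415]
t 6.08 slide [-65.   -5.1  74.2] ang [ 0.01  0.06 41.59] rows 5.8
t 6.08 slide [-65.   -5.1 137.2] ang [ 0.01  0.06 41.59] rows 5.8
t 6.08 slide [-65.   -5.1  74.2] ang [ -0.04   0.05 -48.41] rows 6.8
t 6.08 slide [-65.   -5.1 137.2] ang [ -0.04   0.05 -48.41] rows 6.8
```

Emit:
jog_arm --slide '[[-65,-5,20],[-65,-5,40],[-65,-5,60],[-65,-5,74],[-65,-5,74],[-65,-5,74],[-65,-5,74],[-65,-5,85],[-65,-5,97],[-65,-5,110],[-65,-5,122],[-65,-5,132],[-65,-5,137],[-65,-5,137],[-65,-5,137],[-65,-5,137],[-65,-5,137],[-65,-5,137],[-65,-5,137]]' --angular '[[0,0,7],[0,0,14],[0,0,21],[0,0,28],[0,0,35],[0,0,41.5],[0,0,41.5],[0,0,41.5],[0,0,41.5],[0,0,41.5],[0,0,41.5],[0,0,41.5],[0,0,41.5],[0,0,41.5],[0,0,41.5],[0,0,41.5],[0,0,41.5],[0,0,41.5],[0,0,41.5]]' --gripper '[0.4,0.4,0.4,0.4,0.4,0.4,0.4,0.4,0.4,0.4,0.4,0.4,0.4,0.9,0.9,0.9,0.9,0.9,0.9]' --squeeze 30

```text
t: 7.67
eef_pos: [0.6382, -0.2847, 0.1571]
orientation: [[-0.749, 0.663, 0.001], [0.663, 0.749, -0.0], [-0.001, 0.0, -1.0]]
contact_force: [0.7, -0.7, -0.8]
gripper_width: 0.0162
finger_force: 0.0
```

Emit:
jog_arm --slide '[[0,0,0],[0,0,0],[0,0,0],[0,0,0],[0,0,-8],[0,0,-16],[0,0,-24],[0,0,-32],[0,0,-40],[0,0,-48],[0,0,-60],[0,0,-80],[0,0,-100],[0,0,-120],[0,0,-130],[0,0,-130],[0,0,-130]]' --angular '[[0,0,0],[0,0,0],[0,0,0],[0,0,0],[0,0,0],[0,0,0],[0,0,0],[0,0,0],[0,0,0],[0,0,0],[0,0,0],[0,0,0],[0,0,0],[0,0,0],[0,0,0],[0,0,0],[0,0,0]]' --gripper '[0.9,0.9,0.9,0.9,0.9,0.9,0.9,0.9,0.9,0.9,0.9,0.9,0.9,0.9,0.9,0.9,0.9]' --squeeze 30

```text
t: 9.08
eef_pos: [0.638, -0.2848, 0.2869]
orientation: [[-0.749, 0.663, 0.001], [0.663, 0.749, -0.001], [-0.001, 0.0, -1.0]]
contact_force: [0.3, 1.4, -0.7]
gripper_width: 0.0159
finger_force: 30.0
```

```bash
python3 -c "
from h import *
go(lp(0,0,290),90+YAW);go(lp(0,0,240),90+YAW)
c=cal('wrist');cv2.imwrite('pics/w3.png',r.camera('wrist'));np.save('w3.npy',np.array(c,dtype=object),allow_pickle=True)
print(r.get_obs()['qpos'])"
```

```text
t 9.08 slide [338.3 238.2  -3.5] ang [ -0.03   0.07 -48.22] rows 9.9
t 9.08 slide [338.4 238.2  46.5] ang [ -0.03   0.07 -48.22] rows 10.0
[-26.8424  20.9544  54.1906  -0.0108 104.9213 -75.3215]
```

Emit:
jog_arm --slide '[[338,238,22],[338,238,22],[338,238,22],[338,238,22],[338,238,22],[338,238,22],[338,238,22],[338,238,22],[338,238,22],[338,238,22],[338,238,22],[338,238,22],[338,238,22],[338,238,22],[338,238,22]]' --angular '[[0,0,-48.2],[0,0,-48.2],[0,0,-48.2],[0,0,-48.2],[0,0,-48.2],[0,0,-48.2],[0,0,-48.2],[0,0,-48.2],[0,0,-48.2],[0,0,-48.2],[0,0,-48.2],[0,0,-48.2],[0,0,-48.2],[0,0,-48.2],[0,0,-48.2]]' --gripper '[0.9,0.9,0.9,0.9,0.9,0.9,0.9,0.9,0.9,0.9,0.9,0.9,0.9,0.9,0.9]'

```text
t: 10.38
eef_pos: [0.5429, 0.1162, 0.2638]
orientation: [[-0.993, -0.114, -0.001], [-0.114, 0.993, -0.0], [0.001, -0.0, -1.0]]
contact_force: [0.0, -0.5, -0.9]
gripper_width: 0.0157
finger_force: 30.0
```

```bash
python3 - <<'E'
from h import *
o=r.get_obs(); print(o["eef_pos"],o["orientation"])
c=cal("wrist"); im=r.camera("wrist"); cv2.imwrite("pics/w4.png",im)
p=w2p(c,lp(0,0,76)).astype(int); print("pred mouth",w2p(c,lp(0,0,80)),"tip",w2p(c,np.array(o["eef_pos"])+np.array(o["orientation"])[:,2]*.152)); u,v=p
v0,u0=max(v-60,0),u-80; print(u0,v0)
cv2.imwrite("pics/w4v.png",cv2.resize(cv2.convertScaleAbs(im[v0:v0+120,u0:u0+160],alpha=2,beta=0),(800,600),interpolation=cv2.INTER_CUBIC))
print(blobs(im[v0:v0+120,u0:u0+160],(0,120,30),(10,255,255),8),blobs(im[v0:v0+120,u0:u0+160],(170,120,30),(180,255,255),8))
go(lp(0,0,220),90+YAW)
E
```

```text
[0.5429 0.1162 0.2638] [[-0.9934 -0.1143 -0.0007]
 [-0.1143  0.9934 -0.0004]
 [ 0.0007 -0.0003 -1.    ]]
pred mouth [322.7543 202.1435] tip [320.9965 212.2279]
242 141
[(array([80.9, 59.4]), [75, 54, 13, 12, 107])] []
t 10.43 slide [ 0.1  1.6 44. ] ang [-0.02 -0.03 -0.14] rows 1.1
```

View pics/w4v.png

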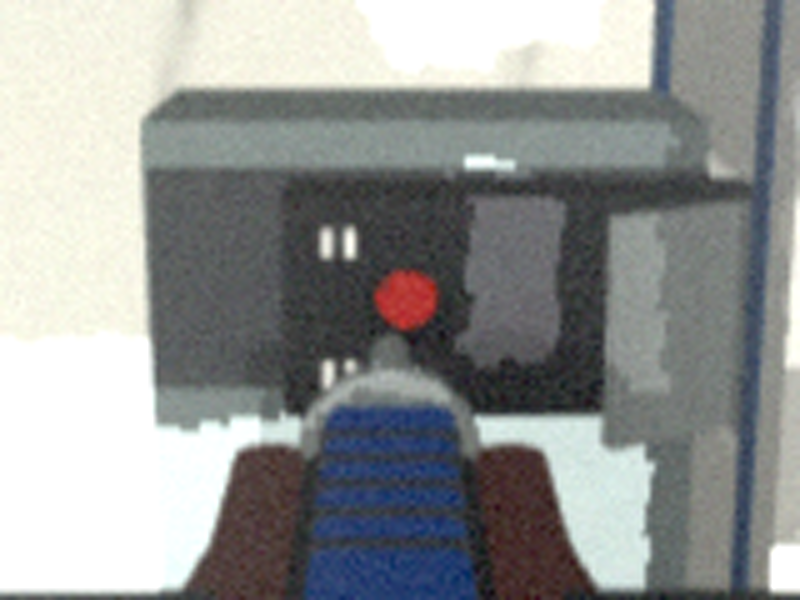

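The button at crop (405,300) matches the prediction. The pin tip at (390,345) is only about 0.6 mm off in y. Descending and pressing.

Emit:
jog_arm --slide '[[0,2,5],[0,2,10],[0,2,15],[0,2,20],[0,2,25],[0,2,30],[0,2,35],[0,2,39],[0,2,42],[0,2,45],[0,2,48],[0,2,48],[0,2,48],[0,2,48]]' --angular '[[0,0,0],[0,0,0],[0,0,0],[0,0,0],[0,0,0],[0,0,0],[0,0,0],[0,0,0],[0,0,0],[0,0,0],[0,0,0],[0,0,0],[0,0,0],[0,0,0]]' --gripper '[0.9,0.9,0.9,0.9,0.9,0.9,0.9,0.9,0.9,0.9,0.9,0.9,0.9,0.9]'

```text
t: 11.6
eef_pos: [0.5423, 0.1196, 0.2168]
orientation: [[-0.993, -0.117, 0.0], [-0.117, 0.993, 0.0], [-0.0, 0.0, -1.0]]
contact_force: [-2.5, -0.8, 3.3]
gripper_width: 0.0162
finger_force: 30.0
```

Emit:
jog_arm --slide '[[0,0,1],[0,0,1],[0,-3,1],[0,-6,1],[0,-9,1],[0,-12,1],[0,-15,1],[0,-18,1],[0,-21,1],[0,-24,1],[0,-28,1],[0,-32,1],[0,-36,1],[0,-40,1],[0,-44,1],[0,-48,1],[0,-52,1],[0,-56,1],[0,-60,1],[0,-60,1]]' --angular '[[0,0,0],[0,0,0],[0,0,0],[0,0,0],[0,0,0],[0,0,0],[0,0,0],[0,0,0],[0,0,0],[0,0,0],[0,0,0],[0,0,0],[0,0,0],[0,0,0],[0,0,0],[0,0,0],[0,0,0],[0,0,0],[0,0,0],[0,0,0]]' --gripper '[0.9,0.9,0.9,0.9,0.9,0.9,0.9,0.9,0.9,0.9,0.9,0.9,0.9,0.9,0.9,0.9,0.9,0.9,0.9,0.9]'

```text
t: 13.27
eef_pos: [0.5495, 0.059, 0.2153]
orientation: [[-0.993, -0.116, 0.0], [-0.116, 0.993, -0.001], [-0.0, -0.001, -1.0]]
contact_force: [-0.3, -0.9, 3.4]
gripper_width: 0.0157
finger_force: 30.0
```

```bash
python3 - <<'E'
from h import *
o=r.get_obs(); v=R.from_euler("z",-YAW,degrees=True).apply(np.array(o["eef_pos"])-O)*1000; print("lamp mm",v)
print("to y=-219:",-219-v[1], o["contact_force"])
E
```

```text
lamp mm [ -0.0493 -59.1654 215.2953]
to y=-219: -159.8346179459792 [-0.2766 -0.8537  3.3584]
```

Emit:
jog_arm --slide '[[0,-8,0],[0,-17,0],[0,-26,0],[0,-35,0],[0,-44,0],[0,-53,0],[0,-62,0],[0,-71,0],[0,-80,0],[0,-89,0],[0,-98,0],[0,-107,0],[0,-116,0],[0,-125,0],[0,-134,0],[0,-142,0],[0,-149,0],[0,-155,0],[0,-159,0],[0,-159,0]]' --angular '[[0,0,0],[0,0,0],[0,0,0],[0,0,0],[0,0,0],[0,0,0],[0,0,0],[0,0,0],[0,0,0],[0,0,0],[0,0,0],[0,0,0],[0,0,0],[0,0,0],[0,0,0],[0,0,0],[0,0,0],[0,0,0],[0,0,0],[0,0,0]]' --gripper '[0.9,0.9,0.9,0.9,0.9,0.9,0.9,0.9,0.9,0.9,0.9,0.9,0.9,0.9,0.9,0.9,0.9,0.9,0.9,0.9]'

```text
t: 14.93
eef_pos: [0.5679, -0.0982, 0.2153]
orientation: [[-0.993, -0.116, -0.0], [-0.116, 0.993, 0.001], [0.0, 0.001, -1.0]]
contact_force: [-0.5, 2.2, 2.8]
gripper_width: 0.016
finger_force: 30.0
```

Emit:
jog_arm --slide '[[0,-1,0],[0,-2,0],[0,-3,0],[0,-3,0],[0,-3,0]]' --angular '[[0,0,0],[0,0,0],[0,0,0],[0,0,0],[0,0,0]]' --gripper '[0.9,0.9,0.9,0.9,0.9]'

```text
t: 15.35
eef_pos: [0.568, -0.0989, 0.2152]
orientation: [[-0.993, -0.118, -0.001], [-0.118, 0.993, 0.004], [0.0, 0.004, -1.0]]
contact_force: [-1.2, 8.5, 5.2]
gripper_width: 0.0159
finger_force: 30.0
```

Emit:
jog_arm --slide '[[0,1,0],[0,3,-3],[0,3,-9],[0,3,-15],[0,3,-22],[0,3,-30],[0,3,-40],[0,3,-55],[0,3,-70],[0,3,-70]]' --angular '[[0,0,0],[0,0,0],[0,0,0],[0,0,0],[0,0,0],[0,0,0],[0,0,0],[0,0,0],[0,0,0],[0,0,0]]' --gripper '[0.9,0.9,0.9,0.9,0.9,0.9,0.9,0.9,0.9,0.9]'

```text
t: 16.18
eef_pos: [0.5684, -0.0984, 0.2898]
orientation: [[-0.993, -0.116, 0.006], [-0.116, 0.993, -0.002], [-0.005, -0.002, -1.0]]
contact_force: [0.8, 0.6, -0.2]
gripper_width: 0.016
finger_force: 30.0
```

```bash
python3 - <<'E'
from h import *
go([.6381,-.2848,.287],48.5); go([.6381,-.2848,.16],48.5)
c=cal("wrist"); im=r.camera("wrist"); cv2.imwrite("pics/w5.png",im); np.save("w5.npy",np.array(c,dtype=object),allow_pickle=True)
print([ (p,w2p(c,lp(0,-215+d,68)).round(0)) for p,d in ((1,96),(2,138),(3,180))])
print(w2p(c,lp(0,-215,72)),[b for b in blobs(im,(0,120,30),(10,255,255),30)])
E
```

```text
t 16.18 slide [ -47.5 -193.2    3.5] ang [-0.    0.35 48.16] rows 6.7
t 16.18 slide [ -46.8 -192.9  130.5] ang [-0.    0.35 48.16] rows 6.7
[(1, array([420., 191.])), (2, array([462., 191.])), (3, array([504., 191.]))]
[323.9527 191.9129] [(array([323.9, 191.9]), [319, 187, 11, 11, 91]), (array([623.7, 282.6]), [603, 266, 37, 44, 494]), (array([629.4, 321.2]), [623, 314, 12, 14, 47]), (array([ 11.3, 330.6]), [8, 322, 12, 15, 42]), (array([  4.3, 333.9]), [0, 325, 9, 17, 34]), (array([ 29.1, 333.4]), [18, 325, 20, 17, 73]), (array([ 44.2, 335.6]), [34, 325, 19, 20, 93]), (array([617.3, 329. ]), [612, 325, 13, 11, 42]), (array([629.3, 332.1]), [619, 325, 20, 14, 58]), (array([633.3, 349.5]), [623, 335, 17, 29, 101]), (array([614.2, 343.2]), [608, 338, 12, 13, 39]), (array([ 14.1, 352.1]), [2, 342, 26, 19, 99]), (array([ 49.9, 347.3]), [43, 342, 16, 11, 50]), (array([ 65.5, 355.1]), [57, 349, 18, 12, 53]), (array([ 45. , 361.4]), [37, 353, 16, 17, 74]), (array([ 27.3, 364. ]), [23, 358, 9, 12, 30])]
```

Emit:
jog_arm --slide '[[-47,-193,0],[-47,-193,0],[-47,-193,0],[-47,-193,0],[-47,-193,0],[-47,-193,0],[-47,-193,0],[-47,-193,0],[-47,-193,0],[-47,-193,0],[-47,-193,0]]' --angular '[[0,0.3,48.2],[0,0.3,48.2],[0,0.3,48.2],[0,0.3,48.2],[0,0.3,48.2],[0,0.3,48.2],[0,0.3,48.2],[0,0.3,48.2],[0,0.3,48.2],[0,0.3,48.2],[0,0.3,48.2]]' --gripper '[0.9,0.9,0.9,0.9,0.9,0.9,0.9,0.9,0.9,0.9,0.9]'

```text
t: 17.15
eef_pos: [0.637, -0.2836, 0.2854]
orientation: [[-0.751, 0.661, -0.005], [0.661, 0.751, 0.001], [0.004, -0.002, -1.0]]
contact_force: [-0.5, 0.6, -0.6]
gripper_width: 0.016
finger_force: 30.0
```

```bash
python3 - <<'E'
from h import *
go([.6381,-.2848,.158],48.5); o=r.get_obs();print(o["eef_pos"],o["orientation"])
E
```

```text
t 17.15 slide [ -2.2   0.1 127.4] ang [-0.12 -0.26  0.13] rows 3.1
[ 0.637  -0.2836  0.2854] [[-0.7505  0.6609 -0.0047]
 [ 0.6609  0.7505  0.0014]
 [ 0.0045 -0.0021 -1.    ]]
```

Emit:
jog_arm --slide '[[-2,0,10],[-2,0,25],[-2,0,40],[-2,0,55],[-2,0,65],[-2,0,73],[-2,0,81],[-2,0,89],[-2,0,97],[-2,0,105],[-2,0,113],[-2,0,120],[-2,0,125],[-2,0,127],[-2,0,127],[-2,0,127]]' --angular '[[0,-0.3,0],[0,-0.3,0],[0,-0.3,0],[0,-0.3,0],[0,-0.3,0],[0,-0.3,0],[0,-0.3,0],[0,-0.3,0],[0,-0.3,0],[0,-0.3,0],[0,-0.3,0],[0,-0.3,0],[0,-0.3,0],[0,-0.3,0],[0,-0.3,0],[0,-0.3,0]]' --gripper '[0.9,0.9,0.9,0.9,0.9,0.9,0.9,0.9,0.9,0.9,0.9,0.9,0.9,0.9,0.9,0.9]'

```text
t: 18.48
eef_pos: [0.6382, -0.2847, 0.1573]
orientation: [[-0.749, 0.662, -0.001], [0.662, 0.749, -0.001], [0.0, -0.001, -1.0]]
contact_force: [3.8, 4.0, -3.8]
gripper_width: 0.0161
finger_force: 30.0
```

Emit:
jog_arm --slide '[[0,0,0],[0,0,0],[0,0,0],[0,0,0],[0,0,-10],[0,0,-25],[0,0,-45],[0,0,-70],[0,0,-100],[0,0,-130],[0,0,-130]]' --angular '[[0,0,0],[0,0,0],[0,0,0],[0,0,0],[0,0,0],[0,0,0],[0,0,0],[0,0,0],[0,0,0],[0,0,0],[0,0,0]]' --gripper '[0.5,0.5,0.5,0.5,0.5,0.5,0.5,0.5,0.5,0.5,0.5]'

```text
t: 19.4
eef_pos: [0.6385, -0.2856, 0.2982]
orientation: [[-0.749, 0.663, 0.01], [0.663, 0.749, -0.008], [-0.013, 0.001, -1.0]]
contact_force: [1.3, -1.2, 1.0]
gripper_width: 0.0437
finger_force: 0.0
```

```bash
python3 - <<'E'
from h import *
o=r.get_obs(); print(o["eef_pos"])
s=r.camera("scene"); c=cal("wrist"); im=r.camera("wrist"); 
cv2.imwrite("pics/s2v.png",np.vstack([np.hstack([cv2.resize(s[150:300,90:250],(320,300)),cv2.resize(s[70:230,280:440],(320,300))]),cv2.resize(im[:300],(640,300))]))
for n,lo,hi in (("blue",(105,130,60),(130,255,255)),("green",(45,120,40),(80,255,255)),("red",(172,150,60),(180,255,255)),("amber",(9,150,60),(22,255,255))):
    print(n,[(b[0],b[1][4],p2w(c,*b[0],.008)) for b in blobs(im,lo,hi,60) if b[0][1]<250])
    print(" scene",[(b[0],b[1][4],p2w(cal("scene"),*b[0],.008)) for b in blobs(s,lo,hi,15) if 150<b[0][1]<300])
go([.45,-.29,.30],90)
E
```

```text
[ 0.6385 -0.2856  0.2982]
blue [(array([218.8, 124.2]), 390, array([ 0.5144, -0.3316,  0.008 ]))]
 scene [(array([176.6, 255. ]), 84, array([ 0.5132, -0.329 ,  0.008 ]))]
green [(array([159.5,  79.8]), 439, array([ 0.4376, -0.3462,  0.008 ]))]
 scene [(array([155.3, 237.5]), 78, array([ 0.4359, -0.3442,  0.008 ]))]
red [(array([261.1,  71.5]), 386, array([ 0.5062, -0.2556,  0.008 ]))]
 scene [(array([204.1, 237.3]), 45, array([ 0.5058, -0.2544,  0.008 ]))]
amber []
 scene []
t 19.5 slide [ 137.8 -128.3   -9. ] ang [ -0.17   0.28 -41.53] rows 5.8
```

View pics/s2v.png

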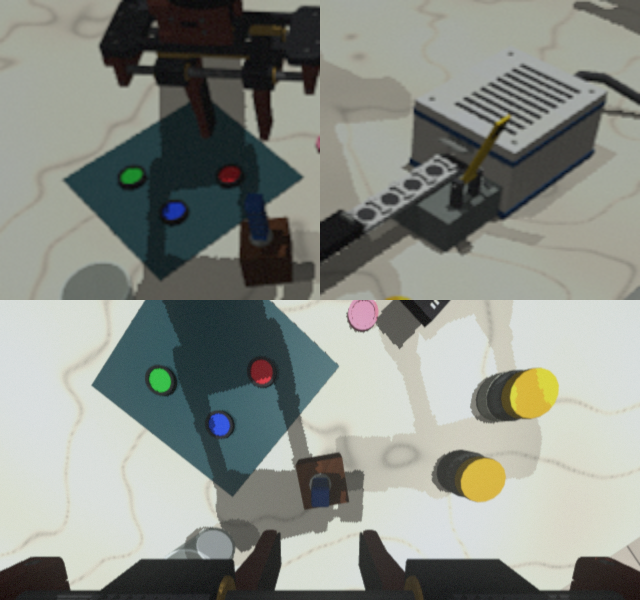

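The pin stands in its stand and the slide is fully out with its pockets showing. On the mat (lower panel) are green (160,380), blue (220,423) and red (262,372). Pink at (362,315) is off the mat and is left alone. Picking red first.

```bash
python3 - <<'E'
from h import *
go([.5063,-.2556,.16],YAW); go([.5063,-.2556,.082],YAW)
E
```

```text
t 19.5 slide [119.2 -65.  131. ] ang [ 0.06  0.33 41.77] rows 5.8
t 19.5 slide [119.7 -64.9 209. ] ang [ 0.06  0.33 41.77] rows 6.0
```

Emit:
jog_arm --slide '[[40,-22,20],[80,-44,60],[119,-65,100],[119,-65,131],[119,-65,150],[119,-65,165],[119,-65,165],[119,-65,165],[119,-65,165]]' --angular '[[0,0,7],[0,0,14],[0,0,21],[0,0,28],[0,0,35],[0,0,41.8],[0,0,41.8],[0,0,41.8],[0,0,41.8]]' --gripper '[0.4,0.4,0.4,0.4,0.4,0.4,0.4,0.4,0.4]' --squeeze 10

```text
t: 20.25
eef_pos: [0.5064, -0.2555, 0.1249]
orientation: [[-0.12, 0.993, 0.001], [0.993, 0.12, -0.003], [-0.003, 0.0, -1.0]]
contact_force: [0.2, 0.4, 0.1]
gripper_width: 0.0526
finger_force: 0.0
```

```bash
python3 - <<'E'
from h import *
o=r.get_obs(); print(o["eef_pos"],o["orientation"][2])
c=cal("wrist"); im=r.camera("wrist"); cv2.imwrite("pics/w6.png",im)
print([(b[0],b[1],p2w(c,*b[0],.008)) for b in blobs(im,(172,150,50),(180,255,255),100)])
go([.5063,-.2556,.082],YAW)
E
```

```text
[ 0.5064 -0.2555  0.1249] [-0.003   0.0004 -1.    ]
[(array([319.8, 225.6]), [301, 208, 38, 35, 909], array([ 0.5067, -0.2562,  0.008 ]))]
t 20.3 slide [ 0.4 -0.6 43.7] ang [0.09 0.23 0.15] rows 1.0
```

Emit:
jog_arm --slide '[[0,0,15],[0,0,30],[0,0,40],[0,0,43],[0,0,43],[0,0,43],[0,0,43],[0,0,43],[0,0,43],[0,0,43],[0,0,35],[0,0,15],[0,0,-20],[0,0,-55],[0,0,-75],[0,0,-75]]' --angular '[[0,0,0],[0,0,0],[0,0,0],[0,0,0],[0,0,0],[0,0,0],[0,0,0],[0,0,0],[0,0,0],[0,0,0],[0,0,0],[0,0,0],[0,0,0],[0,0,0],[0,0,0],[0,0,0]]' --gripper '[0.4,0.4,0.4,0.4,0.4,0.8,0.8,0.8,0.8,0.8,0.8,0.8,0.8,0.8,0.8,0.8]' --squeeze 10

```text
t: 21.63
eef_pos: [0.5073, -0.2559, 0.2056]
orientation: [[-0.116, 0.993, 0.008], [0.993, 0.117, -0.007], [-0.008, 0.007, -1.0]]
contact_force: [0.6, -0.4, -0.0]
gripper_width: 0.0315
finger_force: 10.0
```

```bash
python3 - <<'E'
from h import *
for d in (180,138,96): go(lp(0,-215+d,200),YAW)
go(lp(0,-35,152),YAW)
E
```

```text
t 21.63 slide [332.1  78.6   3.5] ang [ 0.4   0.46 -0.01] rows 8.2
t 21.63 slide [290.1  78.6   3.8] ang [ 0.4   0.46 -0.01] rows 7.2
t 21.63 slide [248.1  78.6   4.2] ang [ 0.4   0.46 -0.01] rows 6.2
t 21.63 slide [332.4  78.2  51.5] ang [ 0.4   0.46 -0.01] rows 8.3
```

Emit:
jog_arm --slide '[[332,78.5,0],[332,78.5,0],[332,78.5,0],[332,78.5,0],[332,78.5,0],[332,78.5,0],[332,78.5,0],[332,78.5,0],[332,78.5,0],[332,78.5,0],[332,78.5,15],[332,78.5,25],[332,78.5,25],[332,78.5,25],[332,78.5,25]]' --angular '[[0,0,20],[0,0,20],[0,0,20],[0,0,20],[0,0,20],[0,0,20],[0,0,20],[0,0,20],[0,0,20],[0,0,20],[0,0,20],[0,0,20],[0,0,20],[0,0,20],[0,0,20]]' --gripper '[0.8,0.8,0.8,0.8,0.8,0.8,0.8,0.8,0.8,0.8,0.8,0.8,0.8,0.8,0.8]'

```text
t: 22.88
eef_pos: [0.545, 0.083, 0.1728]
orientation: [[0.232, 0.973, -0.001], [0.973, -0.232, -0.002], [-0.002, -0.001, -1.0]]
contact_force: [-0.4, -0.4, -0.6]
gripper_width: 0.0316
finger_force: 10.0
```

```bash
python3 - <<'E'
from h import *
o=r.get_obs();print(o["eef_pos"],o["orientation"][2],o["qpos"])
go(lp(0,-35,150),YAW-20)
c=cal("wrist"); im=r.camera("wrist"); u,v=w2p(c,lp(0,-35,77)).astype(int); print(u,v)
cv2.imwrite("pics/w7.png",cv2.resize(cv2.convertScaleAbs(im[0:400],alpha=1.6),(800,500)))
E
```

```text
[0.545  0.083  0.1728] [-0.0023 -0.0006 -1.    ] [ 5.1775 -1.4474 90.4908 -0.1127 91.0315 18.5616]
t 22.88 slide [ 0.5  1.6 22.8] ang [-0.04  0.13 -0.09] rows 0.5
321 235
```

View pics/w7.png

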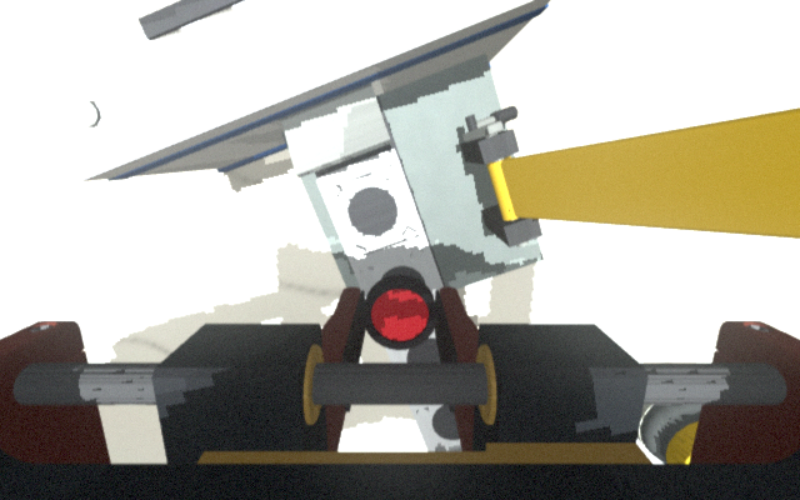

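Red is held at (400,313) just above pocket 3, and the flap at right is clear of the gripper body. Lowering and releasing.

Emit:
jog_arm --slide '[[0,1.5,8],[0,1.5,15],[0,1.5,20],[0,1.5,22.5],[0,1.5,22.5],[0,1.5,22.5],[0,1.5,22.5],[0,1.5,22.5],[0,1.5,22.5],[0,1.5,15],[0,1.5,0],[0,1.5,-30],[0,1.5,-55],[0,1.5,-55]]' --angular '[[0,0,0],[0,0,0],[0,0,0],[0,0,0],[0,0,0],[0,0,0],[0,0,0],[0,0,0],[0,0,0],[0,0,0],[0,0,0],[0,0,0],[0,0,0],[0,0,0]]' --gripper '[0.8,0.8,0.8,0.8,0.8,0.8,0.5,0.5,0.5,0.5,0.5,0.5,0.5,0.5]'

```text
t: 24.1
eef_pos: [0.5478, 0.0838, 0.2336]
orientation: [[0.23, 0.973, 0.007], [0.973, -0.23, -0.001], [0.0, 0.007, -1.0]]
contact_force: [-0.1, 0.6, 1.8]
gripper_width: 0.0439
finger_force: 0.0
```

```bash
cat >> h.py <<'E'
COL={"blue":((105,130,60),(130,255,255)),"green":((45,120,40),(80,255,255)),"red":((172,150,60),(180,255,255))}
def scan(cam="wrist",im=None):
    c=cal(cam); im=r.camera(cam)
    for n,(lo,hi) in COL.items():
        for b in blobs(im,lo,hi,30):
            z=.008; w=p2w(c,*b[0],z); w2=p2w(c,*b[0],.076); l=R.from_euler("z",-YAW,degrees=True).apply(w2-O)*1000
            print(cam,n,b[0],b[1][4],"mat",w[:2],"pocket(lamp)",l[:2].round(1))
    return im
E
python3 - <<'E'
from h import *
scan()
scan("scene")
go([.5145,-.332,.14],YAW)
E
```

```text
wrist red [317.9 209.6] 513 mat [0.5436 0.0645] pocket(lamp) [  1.2 -35. ]
scene blue [216.4 249.3] 53 mat [ 0.5546 -0.2501] pocket(lamp) [  18.3 -393.6]
scene blue [176.3 254.9] 85 mat [ 0.5126 -0.3294] pocket(lamp) [ -28.4 -461.2]
scene green [155.3 237.5] 79 mat [ 0.4359 -0.3442] pocket(lamp) [ -99.7 -466.5]
t 24.2 slide [-411.8   64.2   89.3] ang [  0.05   0.1  -20.01] rows 10.2
```

Emit:
jog_arm --slide '[[-412,64,0],[-412,64,0],[-412,64,0],[-412,64,0],[-412,64,0],[-412,64,0],[-412,64,0],[-412,64,10],[-412,64,40],[-412,64,70],[-412,64,100],[-412,64,108],[-412,64,108],[-412,64,108]]' --angular '[[0,0,-20],[0,0,-20],[0,0,-20],[0,0,-20],[0,0,-20],[0,0,-20],[0,0,-20],[0,0,-20],[0,0,-20],[0,0,-20],[0,0,-20],[0,0,-20],[0,0,-20],[0,0,-20]]' --gripper '[0.4,0.4,0.4,0.4,0.4,0.4,0.4,0.4,0.4,0.4,0.4,0.4,0.4,0.4]'

```text
t: 25.37
eef_pos: [0.5123, -0.3314, 0.1171]
orientation: [[-0.116, 0.993, -0.006], [0.993, 0.116, 0.002], [0.003, -0.006, -1.0]]
contact_force: [0.5, 0.1, 0.5]
gripper_width: 0.0527
finger_force: 0.0
```

```bash
python3 - <<'E'
from h import *
scan()
go([.5145,-.332,.082],YAW)
E
```

```text
wrist blue [593.8 199.1] 652 mat [ 0.6818 -0.2909] pocket(lamp) [  29.4 -405.6]
wrist blue [613.7 205.2] 431 mat [ 0.6957 -0.2932] pocket(lamp) [  38.1 -408.1]
wrist blue [627.9 214.9] 391 mat [ 0.7069 -0.2984] pocket(lamp) [  45.  -412.3]
wrist blue [324.2 230.7] 1080 mat [ 0.5149 -0.3321] pocket(lamp) [ -80.7 -419.4]
wrist blue [637.5 220.4] 49 mat [ 0.7143 -0.3012] pocket(lamp) [  49.5 -414.7]
wrist green [205.5 238.5] 1068 mat [ 0.4378 -0.3467] pocket(lamp) [-131.2 -423. ]
t 25.42 slide [-0.5  0.9 38. ] ang [-0.14  0.01 -0.01] rows 0.9
```

Emit:
jog_arm --slide '[[0,1,15],[0,1,28],[0,1,35],[0,1,37],[0,1,37],[0,1,37],[0,1,37],[0,1,37],[0,1,37],[0,1,37],[0,1,30],[0,1,10],[0,1,-25],[0,1,-60],[0,1,-85],[0,1,-85],[0,1,-85]]' --angular '[[0,0,0],[0,0,0],[0,0,0],[0,0,0],[0,0,0],[0,0,0],[0,0,0],[0,0,0],[0,0,0],[0,0,0],[0,0,0],[0,0,0],[0,0,0],[0,0,0],[0,0,0],[0,0,0],[0,0,0]]' --gripper '[0.4,0.4,0.4,0.4,0.4,0.8,0.8,0.8,0.8,0.8,0.8,0.8,0.8,0.8,0.8,0.8,0.8]' --squeeze 10

```text
t: 26.83
eef_pos: [0.5155, -0.3325, 0.2083]
orientation: [[-0.116, 0.993, 0.003], [0.993, 0.116, -0.005], [-0.005, 0.002, -1.0]]
contact_force: [-0.1, 0.2, -1.2]
gripper_width: 0.0316
finger_force: 10.0
```

```bash
python3 - <<'E'
from h import *
go(lp(0,-77,200),YAW)
E
```

```text
t 26.83 slide [367.1  79.3   6.7] ang [ 0.13  0.29 -0.02] rows 9.0
```

Emit:
jog_arm --slide '[[367,79,0],[367,79,0],[367,79,0],[367,79,0],[367,79,0],[367,79,0],[367,79,0],[367,79,0],[367,79,0],[367,79,0],[367,79,0],[367,79,15],[367,79,32],[367,79,32],[367,79,32],[367,79,32]]' --angular '[[0,0,0],[0,0,0],[0,0,0],[0,0,0],[0,0,0],[0,0,0],[0,0,0],[0,0,0],[0,0,0],[0,0,0],[0,0,0],[0,0,0],[0,0,0],[0,0,0],[0,0,0],[0,0,0]]' --gripper '[0.8,0.8,0.8,0.8,0.8,0.8,0.8,0.8,0.8,0.8,0.8,0.8,0.8,0.8,0.8,0.8]'

```text
t: 28.17
eef_pos: [0.5506, 0.0405, 0.1729]
orientation: [[-0.115, 0.993, -0.001], [0.993, 0.115, -0.002], [-0.002, -0.002, -1.0]]
contact_force: [-0.1, 0.6, -0.0]
gripper_width: 0.0312
finger_force: 10.0
```

```bash
python3 - <<'E'
from h import *
go(lp(0,-77,150),YAW); print(r.get_obs()["gripper_width"])
scan()
E
```

```text
t 28.17 slide [ 0.7  1.1 22.9] ang [-0.09  0.12 -0.1 ] rows 0.5
0.031173180035919755
wrist blue [319.5 247.4] 1449 mat [0.5546 0.004 ] pocket(lamp) [ -1.3 -85.7]
wrist red [322.9 166.2] 1388 mat [0.5492 0.0736] pocket(lamp) [  0.8 -35.1]
```

Emit:
jog_arm --slide '[[0.5,1,8],[0.5,1,15],[0.5,1,20],[0.5,1,22.5],[0.5,1,22.5],[0.5,1,22.5],[0.5,1,22.5],[0.5,1,22.5],[0.5,1,22.5],[0.5,1,15],[0.5,1,0],[0.5,1,-30],[0.5,1,-55],[0.5,1,-55]]' --angular '[[0,0,0],[0,0,0],[0,0,0],[0,0,0],[0,0,0],[0,0,0],[0,0,0],[0,0,0],[0,0,0],[0,0,0],[0,0,0],[0,0,0],[0,0,0],[0,0,0]]' --gripper '[0.8,0.8,0.8,0.8,0.8,0.8,0.5,0.5,0.5,0.5,0.5,0.5,0.5,0.5]'

```text
t: 29.38
eef_pos: [0.5532, 0.0425, 0.2346]
orientation: [[-0.117, 0.993, 0.009], [0.993, 0.117, -0.002], [-0.003, 0.008, -1.0]]
contact_force: [0.3, 0.3, 1.0]
gripper_width: 0.0437
finger_force: 0.0
```

```bash
python3 - <<'E'
from h import *
scan()
scan("scene")
go([.4378,-.3467,.14],YAW)
E
```

```text
wrist blue [315.7 207.6] 686 mat [0.5534 0.0236] pocket(lamp) [ -0.  -75.8]
wrist red [316.6 157. ] 780 mat [0.5483 0.0755] pocket(lamp) [  0.8 -35.2]
scene blue [314.8 173.5] 41 mat [0.4928 0.0942] pocket(lamp) [ -1.1 -73.9]
scene blue [216.4 249.2] 54 mat [ 0.5543 -0.25  ] pocket(lamp) [  18.1 -393.4]
scene green [155.3 237.4] 78 mat [ 0.4357 -0.3441] pocket(lamp) [ -99.9 -466.3]
scene red [326.3 166.1] 51 mat [0.4887 0.1391] pocket(lamp) [ -0.  -32.6]
t 29.48 slide [-373.  -159.1   89.9] ang [ 0.11  0.12 -0.01] rows 10.0
```

Emit:
jog_arm --slide '[[-373,-158,0],[-373,-158,0],[-373,-158,0],[-373,-158,0],[-373,-158,0],[-373,-158,0],[-373,-158,0],[-373,-158,0],[-373,-158,40],[-373,-158,70],[-373,-158,100],[-373,-158,108],[-373,-158,108],[-373,-158,108],[-373,-158,108]]' --angular '[[0,0,0],[0,0,0],[0,0,0],[0,0,0],[0,0,0],[0,0,0],[0,0,0],[0,0,0],[0,0,0],[0,0,0],[0,0,0],[0,0,0],[0,0,0],[0,0,0],[0,0,0]]' --gripper '[0.4,0.4,0.4,0.4,0.4,0.4,0.4,0.4,0.4,0.4,0.4,0.4,0.4,0.4,0.4]'

```text
t: 30.73
eef_pos: [0.4392, -0.3463, 0.1229]
orientation: [[-0.118, 0.993, 0.001], [0.993, 0.118, -0.004], [-0.004, 0.001, -1.0]]
contact_force: [0.9, 0.1, 0.6]
gripper_width: 0.0526
finger_force: 0.0
```

```bash
python3 - <<'E'
from h import *
scan()
go([.4378,-.3467,.082],YAW)
E
```

```text
wrist green [317.4 225.3] 1051 mat [ 0.4379 -0.3463] pocket(lamp) [-157.8 -425.4]
t 30.78 slide [ 0.2 -1.7 41.5] ang [0.1  0.27 0.08] rows 1.0
```

Emit:
jog_arm --slide '[[0,-1.5,15],[0,-1.5,30],[0,-1.5,38],[0,-1.5,41],[0,-1.5,41],[0,-1.5,41],[0,-1.5,41],[0,-1.5,41],[0,-1.5,41],[0,-1.5,41],[0,-1.5,33],[0,-1.5,10],[0,-1.5,-25],[0,-1.5,-60],[0,-1.5,-80],[0,-1.5,-80],[0,-1.5,-80]]' --angular '[[0,0,0],[0,0,0],[0,0,0],[0,0,0],[0,0,0],[0,0,0],[0,0,0],[0,0,0],[0,0,0],[0,0,0],[0,0,0],[0,0,0],[0,0,0],[0,0,0],[0,0,0],[0,0,0],[0,0,0]]' --gripper '[0.4,0.4,0.4,0.4,0.4,0.8,0.8,0.8,0.8,0.8,0.8,0.8,0.8,0.8,0.8,0.8,0.8]' --squeeze 10

```text
t: 32.2
eef_pos: [0.4369, -0.3471, 0.2022]
orientation: [[-0.116, 0.993, 0.001], [0.993, 0.116, -0.004], [-0.004, 0.001, -1.0]]
contact_force: [-0.7, 0.1, -1.6]
gripper_width: 0.0321
finger_force: 10.0
```

```bash
python3 - <<'E'
from h import *
go(lp(0,-119,200),YAW)
E
```

```text
t 32.2 slide [330.4 159.1   1. ] ang [ 0.05  0.24 -0.02] rows 8.8
```

Emit:
jog_arm --slide '[[330,159,0],[330,159,0],[330,159,0],[330,159,0],[330,159,0],[330,159,0],[330,159,0],[330,159,0],[330,159,0],[330,159,0],[330,159,0],[330,159,15],[330,159,28],[330,159,28],[330,159,28],[330,159,28]]' --angular '[[0,0,0],[0,0,0],[0,0,0],[0,0,0],[0,0,0],[0,0,0],[0,0,0],[0,0,0],[0,0,0],[0,0,0],[0,0,0],[0,0,0],[0,0,0],[0,0,0],[0,0,0],[0,0,0]]' --gripper '[0.8,0.8,0.8,0.8,0.8,0.8,0.8,0.8,0.8,0.8,0.8,0.8,0.8,0.8,0.8,0.8]'

```text
t: 33.53
eef_pos: [0.5558, -0.0014, 0.1717]
orientation: [[-0.115, 0.993, -0.002], [0.993, 0.115, -0.002], [-0.002, -0.002, -1.0]]
contact_force: [1.4, -1.3, 0.6]
gripper_width: 0.0317
finger_force: 10.0
```

```bash
python3 - <<'E'
from h import *
go(lp(0,-119,150),YAW); print(r.get_obs()["gripper_width"])
E
```

```text
t 33.53 slide [ 0.9  0.9 21.7] ang [-0.11  0.11 -0.09] rows 0.5
0.03174646164935785
```

Emit:
jog_arm --slide '[[0.5,1,8],[0.5,1,15],[0.5,1,19],[0.5,1,21.5],[0.5,1,21.5],[0.5,1,21.5],[0.5,1,21.5],[0.5,1,21.5],[0.5,1,21.5],[0.5,1,15],[0.5,1,0],[0.5,1,-30],[0.5,1,-60],[0.5,1,-60],[0.5,1,-60]]' --angular '[[0,0,0],[0,0,0],[0,0,0],[0,0,0],[0,0,0],[0,0,0],[0,0,0],[0,0,0],[0,0,0],[0,0,0],[0,0,0],[0,0,0],[0,0,0],[0,0,0],[0,0,0]]' --gripper '[0.8,0.8,0.8,0.8,0.8,0.8,0.5,0.5,0.5,0.5,0.5,0.5,0.5,0.5,0.5]'

```text
t: 34.78
eef_pos: [0.5579, 0.0002, 0.2351]
orientation: [[-0.116, 0.993, 0.005], [0.993, 0.116, -0.002], [-0.003, 0.004, -1.0]]
contact_force: [0.6, -0.3, 0.2]
gripper_width: 0.0439
finger_force: 0.0
```

```bash
python3 - <<'E'
from h import *
im=scan(); s=scan("scene")
cv2.imwrite("pics/w8.png",np.vstack([cv2.resize(cv2.convertScaleAbs(im[:260],alpha=1.5),(640,260)),cv2.resize(cv2.convertScaleAbs(s[120:260,220:440],alpha=1.5),(520,330))[:, :].copy() if 0 else cv2.resize(cv2.convertScaleAbs(s[120:230,230:430],alpha=1.5),(640,330))]))
# push start: finger 14 mm thick half -> behind slide end at y=-237
go(lp(0,-275,215),90+YAW)
E
```

```text
wrist blue [316.2 154.2] 816 mat [0.5515 0.0357] pocket(lamp) [ -0.4 -75.6]
wrist green [317.3 207.3] 641 mat [ 0.5588 -0.0184] pocket(lamp) [   0.4 -118.2]
wrist red [317.4  99.1] 885 mat [0.5467 0.0873] pocket(lamp) [  0.6 -35.2]
scene blue [314.9 173.3] 56 mat [0.4923 0.0949] pocket(lamp) [ -1.5 -73.1]
scene blue [216.4 249.2] 57 mat [ 0.5543 -0.25  ] pocket(lamp) [  18.1 -393.4]
scene green [303.  181.6] 50 mat [0.4984 0.0486] pocket(lamp) [  -0.9 -115.9]
scene red [326.2 165.9] 51 mat [0.4879 0.1394] pocket(lamp) [ -0.7 -32.2]
t 34.88 slide [-156.6   -0.4   16.7] ang [ 0.01  0.15 89.99] rows 12.6
```

View pics/w8.png

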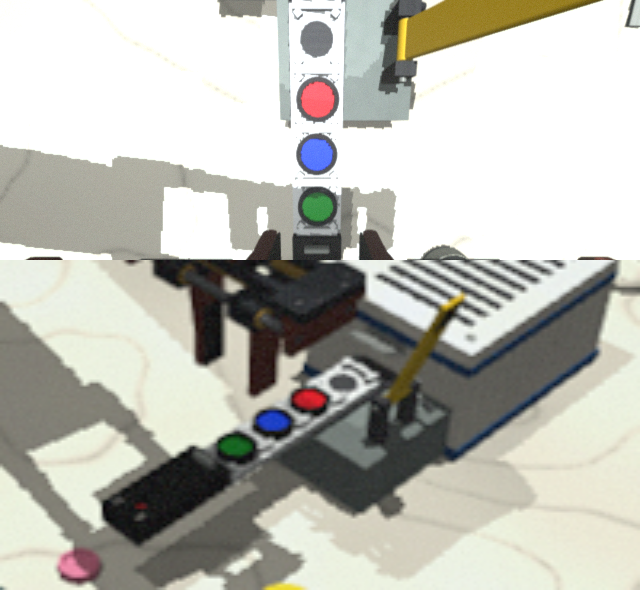

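All three filters sit in their pockets: green 1, blue 2, red 3. Pocket 4 is empty. Moving behind the tail to push it in.

Emit:
jog_arm --slide '[[-20,0,0],[-40,0,0],[-60,0,0],[-80,0,0],[-100,0,0],[-120,0,0],[-140,0,0],[-153,0,0],[-153,0,0],[-153,0,0],[-153,0,0],[-153,0,0],[-153,0,0],[-153,0,0],[-153,0,0],[-153,0,0],[-153,0,0]]' --angular '[[0,0,-7],[0,0,-14],[0,0,-21],[0,0,-28],[0,0,-35],[0,0,-42],[0,0,-49],[0,0,-56],[0,0,-63],[0,0,-70],[0,0,-77],[0,0,-84],[0,0,-90],[0,0,-90],[0,0,-90],[0,0,-90],[0,0,-90]]' --gripper '[0.7,0.8,0.9,1,1,1,1,1,1,1,1,1,1,1,1,1,1]'

```text
t: 36.3
eef_pos: [0.5747, -0.1517, 0.2315]
orientation: [[-0.993, -0.114, -0.002], [-0.114, 0.993, -0.002], [0.002, -0.001, -1.0]]
contact_force: [0.3, 0.2, -0.4]
gripper_width: 0.0003
finger_force: 0.0
```

```bash
python3 - <<'E'
from h import *
go(lp(0,-270,146),90+YAW); print(r.get_obs()["orientation"])
E
```

```text
t 36.3 slide [ 0.3  1.5 85.5] ang [-0.08 -0.12 -0.13] rows 2.1
[[-0.9934 -0.1144 -0.0019]
 [-0.1144  0.9934 -0.0017]
 [ 0.002  -0.0014 -1.    ]]
```

Emit:
jog_arm --slide '[[0,0,30],[0,0,60],[0,0,80],[0,0,86],[0,0,86],[0,5,86],[0,10,86],[0,15,86],[0,20,86],[0,27,86],[0,34,86],[0,41,86],[0,48,86],[0,55,86],[0,62,86],[0,69,86],[0,76,86],[0,83,86],[0,90,86],[0,97,86]]' --angular '[[0,0,0],[0,0,0],[0,0,0],[0,0,0],[0,0,0],[0,0,0],[0,0,0],[0,0,0],[0,0,0],[0,0,0],[0,0,0],[0,0,0],[0,0,0],[0,0,0],[0,0,0],[0,0,0],[0,0,0],[0,0,0],[0,0,0],[0,0,0]]' --gripper '[1,1,1,1,1,1,1,1,1,1,1,1,1,1,1,1,1,1,1,1]'

```text
t: 37.97
eef_pos: [0.5634, -0.0549, 0.1459]
orientation: [[-0.993, -0.116, -0.001], [-0.116, 0.993, -0.002], [0.001, -0.002, -1.0]]
contact_force: [1.6, -1.7, 1.7]
gripper_width: 0.0009
finger_force: 1.0
```

Emit:
jog_arm --slide '[[0,7,0],[0,14,0],[0,21,0],[0,28,0],[0,35,0],[0,42,0],[0,49,0],[0,56,0],[0,63,0],[0,70,0],[0,77,0],[0,84,0],[0,91,0],[0,98,0],[0,105,0],[0,111,0],[0,116,0],[0,120,0],[0,120,0],[0,120,0]]' --angular '[[0,0,0],[0,0,0],[0,0,0],[0,0,0],[0,0,0],[0,0,0],[0,0,0],[0,0,0],[0,0,0],[0,0,0],[0,0,0],[0,0,0],[0,0,0],[0,0,0],[0,0,0],[0,0,0],[0,0,0],[0,0,0],[0,0,0],[0,0,0]]' --gripper '[1,1,1,1,1,1,1,1,1,1,1,1,1,1,1,1,1,1,1,1]'

```text
t: 39.63
eef_pos: [0.5492, 0.0641, 0.1453]
orientation: [[-0.993, -0.117, -0.002], [-0.117, 0.993, -0.001], [0.002, -0.001, -1.0]]
contact_force: [0.1, -0.8, 0.2]
gripper_width: 0.0007
finger_force: 0.0
```

```bash
cat >> h.py <<'E'
def tcpl(): o=r.get_obs(); print("tcp lamp",R.from_euler("z",-YAW,degrees=True).apply(np.array(o["eef_pos"])-O)*1000,"F",o["contact_force"],"t",o["t"])
E
python3 -c "
from h import *
tcpl()
im=r.camera('wrist');c=cal('wrist');print([(b[0],R.from_euler('z',-YAW,degrees=True).apply(p2w(c,*b[0],.072)-O)*1000) for b in blobs(im,(0,120,30),(10,255,255),20) if b[0][1]<300 and 200<b[0][0]<450])"
```

```text
tcp lamp [  0.245  -54.1105 145.3041] F [ 0.0522 -0.7695  0.1741] t 39.6333
[(array([379.9, 253.3]), array([  0.1487, -22.8893,  72.    ]))]
```

Emit:
jog_arm --slide '[[0,5,0],[0,10,0],[0,14,0],[0,18,0],[0,21,0],[0,23,0],[0,24,0],[0,25,0],[0,26,0],[0,26,0],[0,26,0]]' --angular '[[0,0,0],[0,0,0],[0,0,0],[0,0,0],[0,0,0],[0,0,0],[0,0,0],[0,0,0],[0,0,0],[0,0,0],[0,0,0]]' --gripper '[1,1,1,1,1,1,1,1,1,1,1]'

```text
t: 40.6
eef_pos: [0.5464, 0.0885, 0.1454]
orientation: [[-0.993, -0.116, -0.001], [-0.116, 0.993, -0.004], [0.002, -0.004, -1.0]]
contact_force: [0.2, -6.5, -0.8]
gripper_width: 0.0004
finger_force: 3.1
```

```bash
python3 -c "
from h import *
tcpl()
im=r.camera('wrist');c=cal('wrist');print([(b[0],R.from_euler('z',-YAW,degrees=True).apply(p2w(c,*b[0],.072)-O)*1000) for b in blobs(im,(0,120,30),(10,255,255),20) if b[0][1]<300 and 200<b[0][0]<450])"
```

```text
tcp lamp [  0.3797 -29.5836 145.4374] F [ 0.1717 -6.5401 -0.7505] t 40.6
[(array([378.7, 253.1]), array([ 0.2777,  1.0178, 72.    ]))]
```

Emit:
jog_arm --slide '[[0,1,0],[0,2,0],[0,2,0],[0,2,0]]' --angular '[[0,0,0],[0,0,0],[0,0,0],[0,0,0]]' --gripper '[1,1,1,1]'

```text
t: 40.98
eef_pos: [0.5464, 0.0888, 0.1455]
orientation: [[-0.993, -0.114, -0.001], [-0.114, 0.993, -0.008], [0.002, -0.007, -1.0]]
contact_force: [0.1, -12.3, -1.0]
gripper_width: 0.0003
finger_force: 6.1
```

Emit:
jog_arm --slide '[[0,-5,0],[0,-12,0],[0,-20,0],[0,-20,-20],[0,-20,-50],[0,-20,-80],[0,-20,-105],[0,-20,-105],[0,-20,-105]]' --angular '[[0,0,0],[0,0,0],[0,0,0],[0,0,0],[0,0,0],[0,0,0],[0,0,0],[0,0,0],[0,0,0]]' --gripper '[1,1,1,1,0.8,0.6,0.5,0.5,0.5]'

```text
t: 41.73
eef_pos: [0.5493, 0.0718, 0.253]
orientation: [[-0.993, -0.117, 0.003], [-0.117, 0.993, -0.001], [-0.003, -0.001, -1.0]]
contact_force: [-0.2, -0.2, -1.1]
gripper_width: 0.0303
finger_force: 0.0
```

```bash
python3 -c "
from h import *
tcpl()
im=r.camera('wrist');c=cal('wrist');print([(b[0],R.from_euler('z',-YAW,degrees=True).apply(p2w(c,*b[0],.072)-O)*1000) for b in blobs(im,(0,120,30),(10,255,255),20) if b[0][1]<300 and 200<b[0][0]<450])
q=1.9;print('ear open',58-108*np.cos(q),94+108*np.sin(q))
go(lp(93,0,310),90+YAW)
cv2.imwrite('pics/w9.png',cv2.resize(cv2.convertScaleAbs(im,alpha=1.5),(800,500)))"
```

```text
tcp lamp [  1.3157 -46.5094 252.9689] F [-0.215  -0.247  -1.0784] t 41.7333
[(array([374.7, 200.8]), array([-1.7199,  0.0408, 72.    ]))]
ear open 92.91527322125836 196.20040947024074
t 41.78 slide [-92.2  46.4 -59.2] ang [-0.08 -0.01 -0.01] rows 2.9
```

View pics/w9.png

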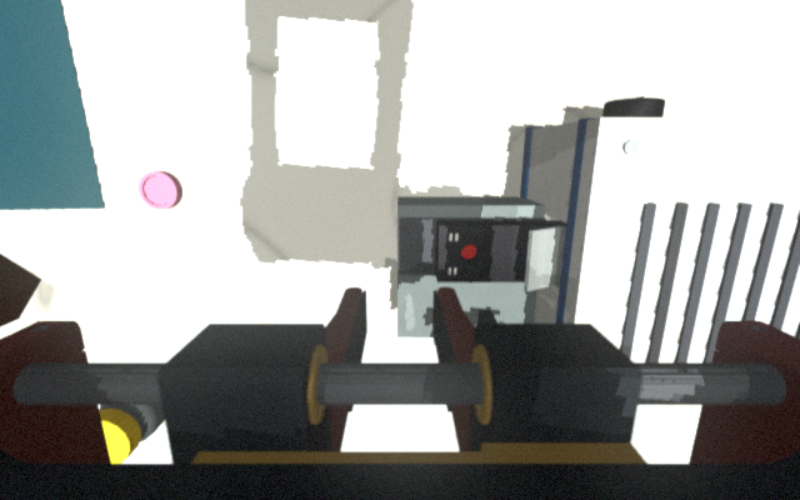

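Red button at (469,252) measures y≈0, so the slide is home. Now to regrip the open flap's ear and swing it shut.

Emit:
jog_arm --slide '[[0,20,-40],[0,46,-79],[0,46,-79],[-40,46,-79],[-80,46,-79],[-92,46,-79],[-92,46,-79],[-92,46,-79],[-92,46,-79]]' --angular '[[0,0,0],[0,0,0],[0,0,0],[0,0,0],[0,0,0],[0,0,0],[0,0,0],[0,0,0],[0,0,0]]' --gripper '[0.45,0.45,0.45,0.45,0.45,0.45,0.45,0.45,0.45]'

```text
t: 42.53
eef_pos: [0.6341, 0.1282, 0.3288]
orientation: [[-0.993, -0.117, -0.002], [-0.117, 0.993, -0.002], [0.003, -0.002, -1.0]]
contact_force: [-0.3, 0.2, 0.3]
gripper_width: 0.0485
finger_force: 0.0
```

```bash
python3 -c "
from h import *
tcpl(); go(lp(93,0,257),90+YAW)
im=r.camera('wrist'); cv2.imwrite('pics/w10.png',cv2.resize(im,(640,400)))"
```

```text
tcp lamp [ 92.0733  -0.3212 328.7955] F [-0.2514  0.1972  0.2673] t 42.5333
t 42.53 slide [-1.1  0.4 71.8] ang [-0.1  -0.15 -0.  ] rows 1.7
```

View pics/w10.png

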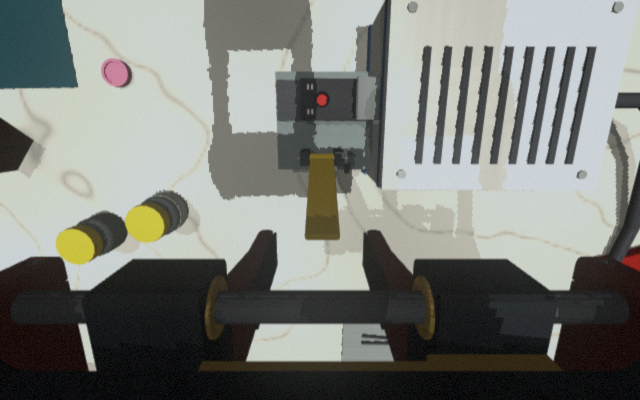

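The flap's tip at (322,238) lies midway between the fingertips. Descending, gripping, then swinging along the arc.

Emit:
jog_arm --slide '[[0,0,15],[0,0,30],[0,0,45],[0,0,60],[0,0,70],[0,0,71],[0,0,71],[0,0,71],[0,0,71],[0,0,71],[0,0,71]]' --angular '[[0,0,0],[0,0,0],[0,0,0],[0,0,0],[0,0,0],[0,0,0],[0,0,0],[0,0,0],[0,0,0],[0,0,0],[0,0,0]]' --gripper '[0.45,0.45,0.45,0.45,0.45,0.45,0.8,0.8,0.8,0.8,0.8]' --squeeze 8

```text
t: 43.5
eef_pos: [0.6348, 0.1295, 0.26]
orientation: [[-0.993, -0.118, 0.001], [-0.118, 0.993, 0.001], [-0.001, 0.001, -1.0]]
contact_force: [-0.8, 3.6, 2.3]
gripper_width: 0.0237
finger_force: 8.0
```

Emit:
jog_arm --slide '[[5,0,-1.5],[10.4,0,-3],[21,0,-4.9],[31.7,0,-5.8],[42.5,0,-5.5],[53.3,0,-4.2],[63.8,0,-1.9],[74,0,1.5],[83.9,0,6],[93.3,0,11.3],[102,0,17.6],[110,0,24.7],[117.5,0,32.6],[124,0,41.2],[129.7,0,50.4],[134.4,0,60.1],[138.1,0,70.3],[140.7,0,80.7],[142.4,0,91.4],[142.9,0,100]]' --angular '[[0,0,0],[0,0,0],[0,0,0],[0,0,0],[0,0,0],[0,0,0],[0,0,0],[0,0,0],[0,0,0],[0,0,0],[0,0,0],[0,0,0],[0,0,0],[0,0,0],[0,0,0],[0,0,0],[0,0,0],[0,0,0],[0,0,0],[0,0,0]]' --gripper '[0.8,0.8,0.8,0.8,0.8,0.8,0.8,0.8,0.8,0.8,0.8,0.8,0.8,0.8,0.8,0.8,0.8,0.8,0.8,0.8]'

```text
t: 45.17
eef_pos: [0.4912, 0.1127, 0.158]
orientation: [[-0.993, -0.118, -0.004], [-0.118, 0.993, 0.001], [0.004, 0.001, -1.0]]
contact_force: [-5.3, 6.4, 0.9]
gripper_width: 0.0241
finger_force: 8.0
```

Emit:
jog_arm --slide '[[0,0,0],[0,0,0],[0,0,0],[0,0,0],[0,0,-15],[0,0,-40],[0,0,-80],[0,0,-120],[0,0,-150],[0,-60,-160],[0,-100,-160],[0,-140,-160],[0,-140,-160]]' --angular '[[0,0,0],[0,0,0],[0,0,0],[0,0,0],[0,0,0],[0,0,0],[0,0,0],[0,0,0],[0,0,0],[0,0,0],[0,0,0],[0,0,0],[0,0,0]]' --gripper '[0.45,0.45,0.45,0.45,0.45,0.45,0.45,0.45,0.45,0.45,0.45,0.45,0.45]'

```text
t: 46.25
eef_pos: [0.5094, -0.0316, 0.3202]
orientation: [[-0.994, -0.113, 0.001], [-0.113, 0.994, -0.004], [-0.001, -0.005, -1.0]]
contact_force: [-0.4, 0.4, -1.2]
gripper_width: 0.0482
finger_force: 0.0
```

```bash
python3 -c "
from h import *
tcpl(); s=r.camera('scene'); im=r.camera('wrist')
cv2.imwrite('pics/f1.png',np.vstack([cv2.resize(s[80:300,80:440],(640,390)),cv2.resize(im[:260],(640,210))]))"
```

```text
tcp lamp [ -50.4004 -144.4965  320.2063] F [-0.4087  0.4303 -1.1667] t 46.25
```

View pics/f1.png

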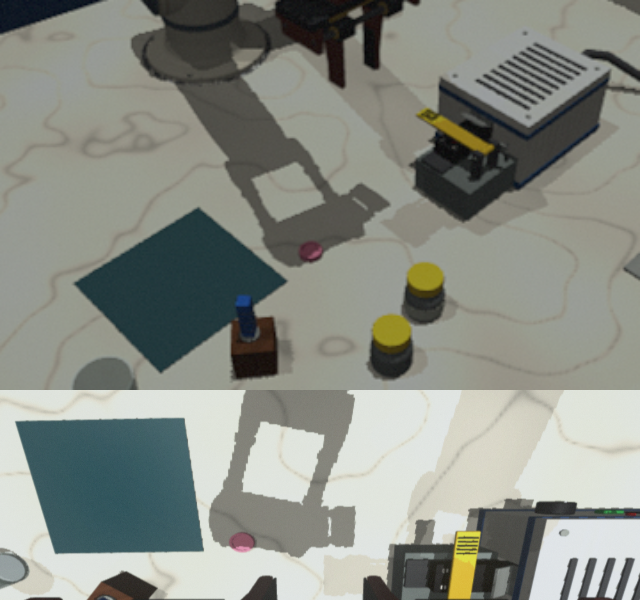

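The flap is shut, the slide is home, and the pin is upright in its stand. The mat is empty, and the pink disc, jars and beaker haven't moved. Handing in.

```bash
python3 -c "
from h import *
print(r.close_job())"
```

```text
the job is handed in; nothing more can be done
None
```

The job is handed in at about 46 s: the three filters on the mat (green, blue and red; no amber was present) went into pockets 1–3, the slide was pushed to its home stop, the flap is shut and the pin is upright in its stand; the slide's lock was inferred from its position and a 12 N push, not tested by pulling.

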